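# Scan the sherds and pack them in the finds tray

## Task

Take all the pottery sherds from the blue mat and set them side by side, not stacked, well within the black scanning board, and turn the lamp dimmer fully clockwise to its bright stop; then, with every sherd let go on the board and the lamp at full, press the red release pedal right down to its stop, hold it there for a second and let it come back up. After the scan, put every sherd down inside the green finds tray, turn the dimmer fully anticlockwise to its off stop, and leave the jar, the cup and the scale bar where they stand.

Things in the scene. Friction and masses are not known exactly. Their poses are not given: they have to be found in the camera images.
- sherd_red: Brick-red sherd; gently arched, 100 mm long (x), 50 wide (y), 10 thick. Its middle third is flat with straight parallel upright long edges: grip it there, across the 50 mm. Origin: centre of that middle third, mid-thickness: 15 mm above what it lies on, bulge up (z up) as at the start; 5 mm if turned over. About 120 g. May be absent (None)
- sherd_buff: Pale buff sherd; gently arched, 100 mm long (x), 50 wide (y), 10 thick. Its middle third is flat with straight parallel upright long edges: grip it there, across the 50 mm. Origin: centre of that middle third, mid-thickness: 15 mm above what it lies on, bulge up (z up) as at the start; 5 mm if turned over. About 120 g. May be absent (None)
- sherd_rim: Light brown rim sherd, with a thicker lip at its +x end; gently arched, 100 mm long (x), 50 wide (y), 10 thick. Its middle third is flat with straight parallel upright long edges: grip it there, across the 50 mm. Origin: centre of that middle third, mid-thickness: 15 mm above what it lies on, bulge up (z up) as at the start; 5 mm if turned over. About 120 g. May be absent (None)
- sherd_band: Pinkish sherd with one dark painted band across its +x third; gently arched, 100 mm long (x), 50 wide (y), 10 thick. Its middle third is flat with straight parallel upright long edges: grip it there, across the 50 mm. Origin: centre of that middle third, mid-thickness: 15 mm above what it lies on, bulge up (z up) as at the start; 5 mm if turned over. About 120 g. May be absent (None)
- mat: Blue foam mat on which the sherds start, 300 (x) by 220 (y) by 4 mm thick, fixed. Origin: centre of its underside, on the table
- board: Black scanning board, 180 (x) by 360 (y) by 5 mm thick, fixed. Origin: centre of its underside, on the table
- tray: Green open finds tray, outside 340 (x) by 170 (y) by 50 mm high, walls and floor 5 mm, fixed. Origin: centre of its underside, on the table
- dimmer_grip (a point): On the axis of the dimmer's black knob, at gripping height, 72 mm above the table. The knob stands on a grey box 100 x 100 x 35 mm; its upright bar grip is 49 mm long, 14 wide, 32 high, its top 7 mm above this point. The frame turns with the knob: x along the bar, white pointer mark towards -x, z up
- dimmer (a joint): Angle of the dimmer knob in rad: 0 at its anticlockwise stop (lamp off), 2.6 at its clockwise stop (full brightness), growing clockwise seen from above; it stays where it is left (friction about 0.04 N m)
- dimmer_box: The grey box under the dimmer knob, fixed. Origin: centre of its underside. At joint 0 the bar grip lies along this box's x
- pedal_pad (a point): Point to press, on the top face of the red pedal plate (80 mm wide), 27 mm short of its free front edge, on its centre line; it moves with the plate. At rest about 58 mm above the table, at the stop about 39 mm
- pedal (a joint): Pedal angle in rad: 0 at rest (up), 0.20 down at its stop. A spring returns it; pressing at the pad takes about 4 N to start and 11 N at the stop
- pedal_base: Dark steel base plate of the pedal, 145 by 100 mm, fixed. Origin: on the table, about under the press point; its x points to the pedal's hinge, which lies 100 mm along it, 30 mm above the table
- jar: Bystander: jar with black lid, 85 mm high, origin under its centre; leave alone
- cup: Bystander: blue ceramic cup, 90 mm high, origin under its centre; leave alone
- scale_bar: Bystander: flat black and white scale bar, 110 by 22 by 8 mm, between dimmer and pedal; leave alone

How it is judged:
On the way, in this order (a step that is already met when the one before it is completed fails the run):
1. every sherd lies let go on the scanning board and the dimmer is at its bright stop (x of sherd_red in the frame of board between -0.065 and 0.065 m and y of sherd_red in the frame of board between -0.155 and 0.155 m and z of each of sherd_red, sherd_buff, sherd_rim, sherd_band in the frame of board below 0.027 m and contact force between the fingers and sherd_red below 0.05 N and linear speed of each of sherd_red, sherd_buff, sherd_rim, sherd_band below 0.03 m/s and x of sherd_buff in the frame of board between -0.065 and 0.065 m and y of sherd_buff in the frame of board between -0.155 and 0.155 m and contact force between the fingers and sherd_buff below 0.05 N and x of sherd_rim in the frame of board between -0.065 and 0.065 m and y of sherd_rim in the frame of board between -0.155 and 0.155 m and contact force between the fingers and sherd_rim below 0.05 N and x of sherd_band in the frame of board between -0.065 and 0.065 m and y of sherd_band in the frame of board between -0.155 and 0.155 m and contact force between the fingers and sherd_band below 0.05 N and value of joint dimmer above 2.52 rad), for 0.2 s.
2. with the sherds lying on the board and the lamp at full, the pedal is held down at its stop (all of step 1 and value of joint pedal above 0.18 rad), for 0.3 s.
3. the pedal is let back up (value of joint pedal below 0.03 rad), for 0.1 s.
At the end, for the whole second after the job is handed in: all sherds at rest in the tray (origin within 150 x 75 mm of its centre, under 50 mm high), dimmer within 0.08 rad of off, pedal up. For the scan: sherds within 65 x 155 mm of the board centre, under 27 mm high, dimmer within 0.08 rad of bright, pedal above 0.18 rad for 0.3 s (x of sherd_red in the frame of tray between -0.15 and 0.15 m and y of sherd_red in the frame of tray between -0.075 and 0.075 m and z of each of sherd_red, sherd_buff, sherd_rim, sherd_band in the frame of tray below 0.05 m and contact force between the fingers and sherd_red below 0.05 N and linear speed of each of sherd_red, sherd_buff, sherd_rim, sherd_band below 0.03 m/s and x of sherd_buff in the frame of tray between -0.15 and 0.15 m and y of sherd_buff in the frame of tray between -0.075 and 0.075 m and contact force between the fingers and sherd_buff below 0.05 N and x of sherd_rim in the frame of tray between -0.15 and 0.15 m and y of sherd_rim in the frame of tray between -0.075 and 0.075 m and contact force between the fingers and sherd_rim below 0.05 N and x of sherd_band in the frame of tray between -0.15 and 0.15 m and y of sherd_band in the frame of tray between -0.075 and 0.075 m and contact force between the fingers and sherd_band below 0.05 N and value of joint dimmer below 0.08 rad and value of joint pedal below 0.03 rad); the robot touches nothing.
It fails at once if the jar, the cup or the scale bar is moved more than 30 mm (distance of any of jar, cup, scale_bar from where it was at the start of the episode above 0.03 m).
Of sherd_red, sherd_buff, sherd_rim, sherd_band only 2 to 3 are there at a start; the rules pass over those that are not, and their reading is None.
At some moment in a run one of sherd_red, sherd_buff, sherd_rim, sherd_band may be knocked a few centimetres aside while the robot is not near it.
Once in a run the grip may slacken for a moment while it holds something.
It also fails if it takes over 210 s, if anything falls off the work surface, if the arm or the gripper's body presses on something with over 40 N, if the wrist force passes 120 N, or if a joint passes its speed limit or range.

## Robot

A 7-joint arm with a two-finger parallel gripper is mounted at the origin on the work surface. World frame = base frame: x ahead of the robot, y to its left, z up, the work surface at z = 0. Lengths are in m, angles in rad, forces in N, time in s.
With the tool pointing down it reaches from about 0.425 to 0.95 m from the base axis. Payload 16.7 kg.
Tool frame: the origin (TCP) lies midway between the tips of the shut fingers; the grasp point (between the pads) lies robot.grasp_offset behind it (robot.grasp_offset is the distance from the TCP to the grasp point, in m); z points along the fingers, y is the line along which they close (so a half turn about z gives the same grasp; the last joint's range is limited). The gripper opens to 94 mm and grips with 3 to 60 N. Pads are 16 mm wide; open, the fingers measure 119 mm over their backs; the gripper's body (75 mm by 177 mm) begins 78 mm behind the grasp point.
Start: joints at [-0.149, 0.426, 0.074, 1.606, -0.034, 1.111, -0.067], TCP at [0.675, -0, 0.205] pointing down, gripper open.
Joint ranges: [-2.85, 2.85], [-0.5, 2.14], [-1.23, 1.37], [0.21, 2.46], [-1.02, 4.16], [0.16, 2.05], [-2.73, 2.73]. Speed limits (rad/s): [1.89, 1.89, 2.39, 2.39, 3.01, 3.01, 3.01].

## Interface

Orientations are given as a rotation vector (axis times angle).
In Python, from cell import robot, viewer gives the robot as it stands.
- The arm moves only by the tool arm_command, never from a script. Its argument "rows" is a list that holds one entry, the list of rows, each a list of 7 numbers: the shift along the tool's x, y, z as a fraction of full scale, then the turn, a rotation vector about the tool's x, y, z as a fraction of full scale, then the closure, from 0 (fully open) to 1 (shut). In form: [[[dx, dy, dz, ax, ay, az, jaw], ...]]. A call has 1 to 5 rows; each row shifts and turns the commanded pose from where the row before left it, along the tool's axes as they then stand; what a row does not reach is not made up. Full scale, the value 1, is 0.5 m for a shift and 45 degrees for a turn. A row lasts 1/8 s, in which the tool goes at most 62.5 mm and 10.7 degrees, less where a joint would pass 70% of its speed; a pose out of reach is approached as far as the arm can. A call with a number of a shift or a turn outside -1 to 1 is refused whole. A call with a gripper value outside its range is refused whole. The fingers move at their own pace and stop on an object; the grip force is fixed at half the most. Time passes only in rows, so rows that do not move let the fingers close. It gives the time, the measured TCP pose, the force, the opening and the grip force at its end, in the units of the state.
- robot.sense(): the state, without advancing time (a new reading comes with each control period).
- viewer.grab_frame(name): name is "scene" or "side" or "wrist"; returns a dict with "color" (384x512x3 uint8, red, green, blue), "range_z" (384x512 float32, m along the optical axis (not along the pixel's ray), 0 where there is no reading), "intrinsics" (3x3 intrinsics, pixels), "R" (3x3) and "t" (3): a world point X has camera coordinates R X + t. Camera axes: x right, y down, z forward; pixel columns grow to the right and rows downward; lengths in m; the calibration is good to about 2 mm. A picture is of the moment at which its call begins.
- robot.job_done(): hands the job in; it is judged then, once.
The state is a dict: "time": time; "joint_positions": joint angles; "joint_vel": joint speeds; "joint_efforts": joint torques, N m; "tcp_pos": TCP position; "tcp_rot": TCP orientation; "ft_force": force on the tool from outside, world axes, zero at the start; "ft_torque": the same for the moment, N m; "opening": finger opening in m; "finger_force": force on a finger pad.
Only numpy, scipy, OpenCV 4.12 (cv2) and the standard library are available. Lean on these libraries where they do the work, as an engineer would, in place of code of your own. Each camera call takes 0.05 s, during which the arm holds its last target. There are 200 camera calls.

## Working session

There is one attempt and no reset: what is moved stays moved. The work goes in short steps, Python scripts to look and compute and a tool call to move; the robot and the scene stay as the last step left them, time stands still between calls to the robot, and variables do not carry over. Pictures are saved under pics/ and viewed, at most 14 in all, crops included, and the job is handed in when it is done.

Besides the shell and the picture viewer there is one more tool, called after "Request:" as name([rows], argument=value, ...), one row to a line, values as JSON. arm_command: Moves the arm, as the interface text tells. Its arguments: {"type":"object","properties":{"rows":{"type":"array"}},"required":["rows"]}

```bash
ls; mkdir -p pics; cat > h.py <<'E'
import numpy as np, cv2
from cell import robot, viewer
from scipy.spatial.transform import Rotation as Ro
def grab(n):
    f=viewer.grab_frame(n); f['hsv']=cv2.cvtColor(f['color'],cv2.COLOR_RGB2HSV); return f
def save(f,name,s=1.5): cv2.imwrite('pics/'+name,cv2.resize(f['color'][:,:,::-1],None,fx=s,fy=s))
def ray(f,uv,z):
    uv=np.atleast_2d(uv).astype(float); K=f['intrinsics'];R=f['R'];t=f['t']
    d=np.c_[uv,np.ones(len(uv))]@np.linalg.inv(K).T@R; c=-R.T@t
    return c+d*((z-c[2])/d[:,2])[:,None]
def cloud(f):
    v,u=np.mgrid[:384,:512]; Z=f['range_z'];K=f['intrinsics']
    P=np.stack([(u-K[0,2])/K[0,0]*Z,(v-K[1,2])/K[1,1]*Z,Z],-1)
    X=(P-f['t'])@f['R']; X[Z<=0]=np.nan; return X
E
python3 - <<'E'
from h import *
s=robot.sense(); print({k:np.round(v,3) for k,v in s.items()}); print(robot.grasp_offset)
for n in('scene','side','wrist'):
    f=grab(n);save(f,n+'0.png'); print(n,np.round(-f['R'].T@f['t'],3),f['intrinsics'][0,0])
E
```

```text
pics
{'time': np.float64(0.0), 'joint_positions': array([-0.149,  0.427,  0.074,  1.607, -0.034,  1.111, -0.067]), 'joint_vel': array([ 0.002,  0.001,  0.001, -0.   , -0.   ,  0.001, -0.   ]), 'joint_efforts': array([-4.0000e-03, -9.3584e+01,  3.6650e+00, -4.5420e+01, -4.9000e-02,
        2.0000e-02, -0.0000e+00]), 'tcp_pos': array([ 0.675, -0.   ,  0.205]), 'tcp_rot': array([-2.221e+00, -2.221e+00,  1.000e-03]), 'ft_force': array([-0.022, -0.372, -0.343]), 'ft_torque': array([0.05 , 0.019, 0.   ]), 'finger_force': np.float64(0.0), 'opening': np.float64(0.094)}
0.0188
scene [ 1.188 -0.384  0.833] 379.74718773191665
side [ 0.309 -1.075  1.071] 494.90443116992316
wrist [0.675 0.07  0.384] 279.8915052576182
```

View pics/scene0.png

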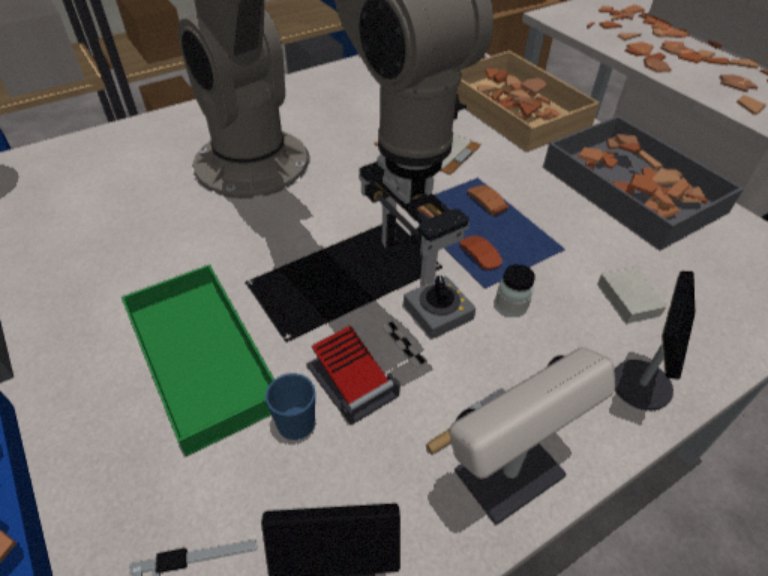

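View pics/side0.png

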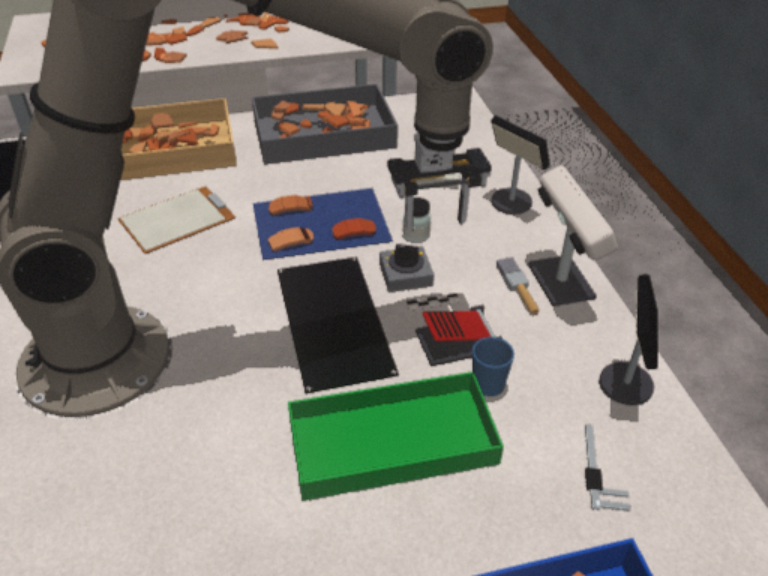

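The side view shows three sherds on the mat, at (290,205) rim, (290,238) band and (354,228) red. The board is at (338,320), the tray at (392,435), the dimmer at (407,262), the pedal at (455,330), the cup at (492,365) and the jar at (415,218). The scene view agrees.

```bash
cat >> h.py <<'E'
def rect(P):
    (c,s,a)=cv2.minAreaRect((P[:,:2]*1000).astype(np.float32)); 
    if s[0]<s[1]: s=s[::-1]; a+=90
    return np.round(c,1),np.round(s,1),round((a+90)%180-90,1)
def sherds(f,poly,zpl,dz=.015):
    """poly: world xy limits (x0,x1,y0,y1); blobs of orange-ish colour"""
    h=f['hsv']; m=(((h[...,0]<22)|(h[...,0]>170))&(h[...,1]>60)&(h[...,2]>40)).astype(np.uint8)
    m=cv2.morphologyEx(m,cv2.MORPH_CLOSE,np.ones((7,7))); n,l,st,ce=cv2.connectedComponentsWithStats(m)
    out=[]
    for i in range(1,n):
        if st[i,4]<100: continue
        c=ray(f,ce[i],zpl)[0]
        if not(poly[0]<c[0]<poly[1] and poly[2]<c[1]<poly[3]): continue
        v,u=np.nonzero(l==i); P=ray(f,np.c_[u,v],zpl+dz)
        out.append((np.round(ce[i]),rect(P),np.round(f['color'][l==i].mean(0)),st[i,4]))
    return out
E
python3 - <<'E'
from h import *
for n in('side','scene'):
    f=grab(n); h=f['hsv']; X=cloud(f); print(n)
    print('z table med',np.nanmedian(X[...,2][(h[...,1]<40)&(abs(X[...,2])<.03)]))
    def show(nm,m,z=None):
        m=cv2.morphologyEx(m.astype(np.uint8),cv2.MORPH_OPEN,np.ones((3,3)))
        k,l,st,ce=cv2.connectedComponentsWithStats(m)
        if k<2: return print(nm,'none')
        i=1+st[1:,4].argmax(); v,u=np.nonzero(l==i)
        P=X[v,u] if z is None else ray(f,np.c_[u,v],z)
        P=P[np.isfinite(P).all(1)]; print(nm,np.round(ce[i]),rect(P),'z',np.round(np.percentile(P[:,2],[5,50,95]),3))
    x,y,z=X[...,0],X[...,1],X[...,2]
    ws=(x>.3)&(x<1)&(abs(y)<.6)
    blue=(h[...,0]>100)&(h[...,0]<125)&(h[...,1]>90)
    show('mat',blue&ws&(z<.015)&(y>.05))
    show('cup',blue&ws&(z>.02)&(y<-.05))
    g=(h[...,0]>50)&(h[...,0]<75)&(h[...,1]>120)
    show('tray rim',g&(z>.04)); show('tray all',g&ws)
    show('board',(h[...,2]<45)&ws&(z<.012)&(z>-.01))
    show('red plate',((h[...,0]<6)|(h[...,0]>174))&(h[...,1]>170)&ws&(y<.0))
    show('boxtop',ws&(z>.028)&(z<.042)&(h[...,1]<60)&(x>.6)&(y>-.1)&(y<.2))
    show('knob',ws&(z>.068)&(z<.09)&(h[...,2]<60)&(x>.6)&(y>-.1)&(y<.12))
    show('jar',ws&(z>.07)&(z<.1)&(h[...,2]<60)&(x>.6)&(y>.1)&(y<.3))
    for s in sherds(f,(.4,.9,.05,.5),.004): print(s)
E
```

```text
side
z table med 0.0012073919379469158
mat [215. 148.] (array([497.9, 324.6]), array([299. , 223.4]), 0.8) z [0.001 0.005 0.009]
cup [325. 243.] (array([ 712.7, -236.9]), array([76.5, 59.2]), 66.8) z [0.027 0.065 0.09 ]
tray rim [268. 310.] (array([ 508.4, -403.2]), array([336.4,   9.8]), -1.6) z [0.041 0.048 0.053]
tray all [261. 289.] (array([ 511.9, -321.7]), array([340.1, 174.9]), -1.4) z [0.003 0.007 0.049]
board [223. 217.] (array([467. ,  -1.1]), array([361.2, 177.3]), -89.5) z [0.002 0.006 0.01 ]
red plate [313. 217.] (array([ 708. , -120.5]), array([81.6, 76.3]), -88.1) z [0.037 0.044 0.052]
boxtop [274. 181.] (array([649.7,  84. ]), array([98.8, 74.8]), 1.9) z [0.03  0.036 0.041]
knob [271. 166.] (array([645.4,  96.3]), array([16. ,  8.4]), -16.9) z [0.069 0.077 0.081]
jar [280. 138.] (array([714.3, 225.3]), array([55. , 30.5]), 74.6) z [0.074 0.085 0.089]
(array([193., 136.]), (array([436.6, 393.4]), array([103.6,  72.3]), -1.3), array([150.,  93.,  65.]), np.int32(298))
(array([236., 152.]), (array([565.6, 267. ]), array([100.8,  68.2]), -0.3), array([141.,  64.,  44.]), 
[... 548 characters left out ...]
]
board [224. 187.] (array([467.8,  -2.2]), array([357.6, 189.1]), -89.7) z [0.004 0.006 0.009]
red plate [235. 248.] (array([ 703.1, -120.8]), array([92.5, 79. ]), 2.8) z [0.038 0.046 0.058]
boxtop [291. 208.] (array([651.5,  97.9]), array([99.3, 99. ]), -1.2) z [0.03  0.036 0.04 ]
knob [294. 193.] (array([651.6,  97.6]), array([46.3, 13.8]), -26.9) z [0.069 0.079 0.082]
jar [345. 185.] (array([709.9, 230. ]), array([55.1, 53.3]), -41.1) z [0.076 0.085 0.088]
(array([326., 132.]), (array([443.9, 395.3]), array([105.3,  61.3]), -1.2), array([117.,  74.,  51.]), np.int32(304))
(array([321., 168.]), (array([574. , 267.1]), array([104.7,  58.5]), -3.6), array([117.,  57.,  39.]), np.int32(387))
```

Request:
arm_command([
  [[0,0,-0.02,0,0,0.222,0],[0,0,-0.02,0,0,0.222,0],[0,0,-0.02,0,0,0.222,0],[0,0,-0.02,0,0,0.222,0],[0,0,-0.02,0,0,0.222,0]],
])

```text
time: 0.88
tcp_pos: [0.6749, -0.0, 0.2557]
tcp_rot: [-2.955, -1.067, 0.0]
ft_force: [-0.9, 0.2, -0.2]
opening: 0.0937
finger_force: 0.0
```

Request:
arm_command([
  [[0,0,0,0,0,0.222,0],[0,0,0,0,0,0.222,0],[0,0,0,0,0,0.222,0],[0,0,0,0,0,0.222,0],[-0.05,-0.08,0,0,0,0,0]],
])

```text
time: 1.5
tcp_pos: [0.6504, 0.0374, 0.2551]
tcp_rot: [3.14, -0.009, 0.0]
ft_force: [-0.2, 1.2, 0.1]
opening: 0.0941
finger_force: 0.0
```

Request:
arm_command([
  [[-0.06,-0.08,0,0,0,0,0],[-0.06,-0.08,0,0,0,0,0],[-0.06,-0.08,0,0,0,0,0],[-0.06,-0.08,0,0,0,0,0],[-0.06,-0.08,0,0,0,0,0]],
])

```text
time: 2.12
tcp_pos: [0.4984, 0.2409, 0.2556]
tcp_rot: [-3.141, -0.003, -0.0]
ft_force: [0.6, 1.1, 0.5]
opening: 0.0942
finger_force: 0.0
```

Request:
arm_command([
  [[-0.04,-0.1,0,0,0,0,0],[0,0,0,0,0,0,0],[0,0,0,0,0,0,0]],
])

```text
time: 2.5
tcp_pos: [0.4797, 0.2892, 0.2554]
tcp_rot: [3.141, 0.002, 0.0]
ft_force: [0.8, -1.0, -0.8]
opening: 0.0937
finger_force: 0.0
```

```bash
python3 - <<'E'
from h import *
s=robot.sense(); print({k:np.round(s[k],3) for k in('time','tcp_pos','tcp_rot','joint_positions')})
f=grab('wrist'); save(f,'w1.png')
for z in sherds(f,(.3,.9,.05,.5),.004): print(z)
E
```

```text
{'time': np.float64(2.5), 'tcp_pos': array([0.48 , 0.289, 0.255]), 'tcp_rot': array([3.141e+00, 2.000e-03, 0.000e+00]), 'joint_positions': array([-0.864,  0.195,  0.24 ,  1.818, -0.051,  1.134, -2.176])}
(array([270., 106.]), (array([569.6, 268.2]), array([100.8,  51. ]), -0.1), array([201., 108.,  80.]), np.int32(2430))
(array([186., 192.]), (array([439.4, 396.3]), array([103.2,  53. ]), 0.1), array([202., 132.,  95.]), np.int32(1962))
(array([270., 204.]), (array([425.4, 265.8]), array([101.4,  51. ]), 7.8), array([136.,  95.,  73.]), np.int32(1870))
```

Request:
arm_command([
  [[0.09,0.021,0.06,0,0,0,0],[0.09,0.021,0.06,0,0,0,0],[0,0,0.1,0,0,0,0],[0,0,0.1,0,0,0,0],[0,0,0.08,0,0,0,0]],
])

```text
time: 3.18
tcp_pos: [0.5698, 0.2668, 0.0535]
tcp_rot: [3.14, -0.001, -0.001]
ft_force: [0.8, -0.2, 0.2]
opening: 0.0936
finger_force: 0.0
```

Request:
arm_command([
  [[0,0,0.06,0,0,0,0],[0,0,0.032,0,0,0,0],[0,0,0,0,0,0,0],[0,0,0,0,0,0,0]],
])

```text
time: 3.68
tcp_pos: [0.5704, 0.2688, 0.0107]
tcp_rot: [-3.141, -0.002, -0.002]
ft_force: [-0.1, -0.5, -0.2]
opening: 0.0943
finger_force: 0.0
```

Request:
arm_command([
  [[0,0,0,0,0,0,1],[0,0,0,0,0,0,1],[0,0,0,0,0,0,1],[0,0,0,0,0,0,1],[0,0,0,0,0,0,1]],
])

```text
time: 4.3
tcp_pos: [0.5695, 0.2688, 0.0095]
tcp_rot: [-3.142, -0.002, 0.0]
ft_force: [0.5, 0.9, 1.0]
opening: 0.0496
finger_force: 29.9
```

Request:
arm_command([
  [[0,0,-0.05,0,0,0,1],[0,0,-0.08,0,0,0,1],[0,0,-0.08,0,0,0,1],[0,0,-0.05,0,0,0,1],[0,0,0,0,0,0,1]],
])

```text
time: 4.92
tcp_pos: [0.5705, 0.2693, 0.1413]
tcp_rot: [-3.14, -0.002, -0.004]
ft_force: [-0.7, 0.0, -1.2]
opening: 0.0495
finger_force: 29.9
```

Request:
arm_command([
  [[-0.025,0.0935,0,0,0,0,1],[-0.025,0.0935,0,0,0,0,1],[-0.025,0.0935,0,0,0,0,1],[-0.025,0.0935,0,0,0,0,1],[-0.025,0.0935,0,0,0,0,1]],
])

```text
time: 5.55
tcp_pos: [0.5062, 0.0335, 0.1384]
tcp_rot: [3.141, 0.003, -0.002]
ft_force: [0.7, -1.0, -0.1]
opening: 0.0498
finger_force: 29.9
```

Request:
arm_command([
  [[-0.025,0.0935,0,0,0,0,1],[-0.025,0.0935,0,0,0,0,1],[-0.025,0.0935,0,0,0,0,1],[0,0,0,0,0,0,1],[0,0,0,0,0,0,1]],
])

```text
time: 6.18
tcp_pos: [0.4698, -0.105, 0.1388]
tcp_rot: [-3.142, -0.002, 0.002]
ft_force: [-0.2, 0.6, -1.6]
opening: 0.0493
finger_force: 29.9
```

Request:
arm_command([
  [[0,0,0.08,0,0,0,1],[0,0,0.08,0,0,0,1],[0,0,0.04,0,0,0,1],[0,0,0,0,0,0,1]],
])

```text
time: 6.68
tcp_pos: [0.4692, -0.1042, 0.038]
tcp_rot: [3.142, 0.005, -0.005]
ft_force: [-0.8, 0.3, -1.0]
opening: 0.0495
finger_force: 29.9
```

Request:
arm_command([
  [[0,0,0.03,0,0,0,1],[0,0,0.024,0,0,0,1],[0,0,0,0,0,0,1],[0,0,0,0,0,0,0],[0,0,0,0,0,0,0]],
])

```text
time: 7.3
tcp_pos: [0.4705, -0.1054, 0.0129]
tcp_rot: [-3.142, -0.002, -0.001]
ft_force: [-0.4, 0.5, 0.7]
opening: 0.0663
finger_force: 0.0
```

Request:
arm_command([
  [[0,0,0,0,0,0,0],[0,0,0,0,0,0,0],[0,0,-0.06,0,0,0,0],[0,0,-0.1,0,0,0,0],[0,0,-0.1,0,0,0,0]],
])

```text
time: 7.92
tcp_pos: [0.4697, -0.1054, 0.1439]
tcp_rot: [3.141, 0.002, -0.001]
ft_force: [1.1, 1.0, 0.1]
opening: 0.0936
finger_force: 0.0
```

Request:
arm_command([
  [[0,-0.096,-0.03,0,0,0,0],[0,-0.096,-0.03,0,0,0,0],[0,-0.096,-0.03,0,0,0,0],[0,-0.096,-0.03,0,0,0,0],[0,-0.096,-0.02,0,0,0,0]],
])

```text
time: 8.55
tcp_pos: [0.4696, 0.1363, 0.2134]
tcp_rot: [-3.141, -0.002, -0.001]
ft_force: [1.4, 0.3, -0.1]
opening: 0.0941
finger_force: 0.0
```

Request:
arm_command([
  [[0,-0.096,0,0,0,0,0],[0,-0.096,0,0,0,0,0],[0,-0.096,0,0,0,0,0],[0,-0.096,0,0,0,0,0],[0,0,0,0,0,0,0]],
])

```text
time: 9.18
tcp_pos: [0.4683, 0.3303, 0.212]
tcp_rot: [-3.141, -0.01, 0.001]
ft_force: [-0.0, -1.1, -0.5]
opening: 0.0939
finger_force: 0.0
```

```bash
cat > look.py <<'E'
from h import *
import sys
s=robot.sense(); print({k:np.round(s[k],3) for k in('time','tcp_pos','tcp_rot')})
for n in sys.argv[1:]:
    f=grab(n); print(n)
    for z in sherds(f,(.3,.9,-.5,.5),.004):
        if z[1][1][0]>70: print(z)
E
python3 look.py wrist scene side
```

```text
{'time': np.float64(9.175), 'tcp_pos': array([0.468, 0.33 , 0.212]), 'tcp_rot': array([-3.141e+00, -1.000e-02,  1.000e-03])}
wrist
(array([207., 193.]), (array([439.6, 396.2]), array([102.3,  52.2]), 0.4), array([173., 113.,  83.]), np.int32(2492))
(array([301., 205.]), (array([425.3, 265.6]), array([101. ,  51.5]), 7.8), array([131.,  91.,  69.]), np.int32(2341))
scene
(array([325., 132.]), (array([443.3, 395.2]), array([104.2,  61.6]), -0.9), array([92., 58., 40.]), np.int32(304))
(array([292., 142.]), (array([427. , 266.3]), array([104.6,  60.5]), 5.9), array([71., 48., 35.]), np.int32(319))
(array([199., 194.]), (array([ 473.4, -104.7]), array([109.9,  54.6]), -1.9), array([115.,  58.,  39.]), np.int32(472))
(array([233., 242.]), (array([ 669.9, -109.6]), array([143.4,  85. ]), -1.1), array([104.,  25.,  23.]), np.int32(1409))
side
(array([193., 136.]), (array([436.2, 393.2]), array([102.6,  72.7]), -1.8), array([125.,  78.,  56.]), np.int32(299))
(array([194., 158.]), (array([420.4, 263.2]), array([100.7,  68.5]), 6.2), array([92., 61., 46.]), np.int32(316))
(array([351., 199.]), (array([867.2, -52.4]), array([93.6, 22.7]), -88.9), array([146., 115.,  78.]), np.int32(137))
(array([303., 217.]), (array([699.5, -93.4]), array([128.4,  84.4]), -13.5), array([119.,  41.,  38.]), np.int32(788))
(array([228., 233.]), (array([ 466.9, -104.9]), array([106.2,  67.9]), 1.1), array([129.,  57.,  34.]), np.int32(544))
```

Request:
arm_command([
  [[-0.029,-0.066,0.05,0,0,0,0],[-0.029,-0.066,0.05,0,0,0,0],[0,0,0.1,0,0,0,0],[0,0,0.1,0,0,0,0],[0,0,0.06,0,0,0,0]],
])

```text
time: 9.95
tcp_pos: [0.4403, 0.3905, 0.0306]
tcp_rot: [3.14, -0.0, -0.001]
ft_force: [1.0, 0.1, 0.3]
opening: 0.0941
finger_force: 0.0
```

Request:
arm_command([
  [[0,0,0.044,0,0,0,0],[0,0,0,0,0,0,0],[0,0,0,0,0,0,0],[0,0,0,0,0,0,1],[0,0,0,0,0,0,1]],
])

```text
time: 10.58
tcp_pos: [0.4407, 0.393, 0.0113]
tcp_rot: [-3.141, -0.002, -0.001]
ft_force: [0.7, 0.6, 0.0]
opening: 0.0774
finger_force: 0.0
```

Request:
arm_command([
  [[0,0,0,0,0,0,1],[0,0,0,0,0,0,1],[0,0,-0.05,0,0,0,1],[0,0,-0.1,0,0,0,1],[0,0,-0.1,0,0,0,1]],
])

```text
time: 11.2
tcp_pos: [0.4401, 0.3923, 0.1367]
tcp_rot: [3.141, 0.002, -0.001]
ft_force: [-0.4, -0.1, 0.3]
opening: 0.0275
finger_force: 0.0
```

Request:
arm_command([
  [[0.0,0.07,0,0,0,0,1],[0.01,0.1,0,0,0,0,1],[0.01,0.1,0,0,0,0,1],[0.01,0.1,0,0,0,0,1],[0.01,0.1,0,0,0,0,1]],
])

```text
time: 11.82
tcp_pos: [0.4607, 0.1561, 0.1357]
tcp_rot: [-3.141, -0.003, -0.0]
ft_force: [1.5, 0.6, -0.4]
opening: 0.0003
finger_force: 0.0
```

Request:
arm_command([
  [[0.01,0.1,0,0,0,0,1],[0.01,0.1,0,0,0,0,1],[0,0.12,0,0,0,0,1],[0,0,0,0,0,0,1],[0,0,0,0,0,0,1]],
])

```text
time: 12.45
tcp_pos: [0.471, -0.0021, 0.1355]
tcp_rot: [-3.141, -0.002, -0.0]
ft_force: [0.1, -0.1, 0.1]
opening: 0.0006
finger_force: 0.0
```

The lift began before the jaws had shut, so I'm going back to look.

Request:
arm_command([
  [[0,-0.11,-0.03,0,0,0,0],[0,-0.11,-0.03,0,0,0,0],[0,-0.11,-0.03,0,0,0,0],[0,-0.11,-0.03,0,0,0,0],[0,-0.11,-0.03,0,0,0,0]],
])

```text
time: 13.08
tcp_pos: [0.4694, 0.2761, 0.2111]
tcp_rot: [-3.141, -0.006, 0.0]
ft_force: [0.6, -0.9, -0.1]
opening: 0.0472
finger_force: 0.0
```

Request:
arm_command([
  [[0,-0.11,0,0,0,0,0],[0,0,0,0,0,0,0],[0,0,0,0,0,0,0]],
])

```text
time: 13.45
tcp_pos: [0.4697, 0.3283, 0.2101]
tcp_rot: [3.141, 0.005, -0.001]
ft_force: [0.1, -1.5, -0.5]
opening: 0.0765
finger_force: 0.0
```

```bash
python3 look.py wrist
```

```text
{'time': np.float64(13.45), 'tcp_pos': array([0.47 , 0.328, 0.21 ]), 'tcp_rot': array([ 3.141e+00,  5.000e-03, -1.000e-03])}
wrist
(array([209., 195.]), (array([439.2, 392.4]), array([102.5,  51.9]), -1.2), array([169., 111.,  81.]), np.int32(2481))
(array([299., 205.]), (array([425.3, 265.6]), array([100.8,  51.5]), 7.9), array([129.,  90.,  68.]), np.int32(2238))
```

Request:
arm_command([
  [[-0.021,-0.043,0.05,0,0,0,0],[-0.021,-0.043,0.05,0,0,0,0],[-0.02,-0.043,0.07,0,0,0,0],[0,0,0.07,0,0,0,0],[0,0,0.07,0,0,0,0]],
])

```text
time: 14.12
tcp_pos: [0.4395, 0.3914, 0.0547]
tcp_rot: [-3.141, -0.001, -0.0]
ft_force: [0.5, 0.2, 0.8]
opening: 0.0936
finger_force: 0.0
```

Request:
arm_command([
  [[0,0,0.06,0,0,0,0],[0,0,0.03,0,0,0,0],[0,0,0,0,0,0,0],[0,0,0,0,0,0,1],[0,0,0,0,0,0,1]],
])

```text
time: 14.75
tcp_pos: [0.4399, 0.3925, 0.0116]
tcp_rot: [-3.14, -0.002, -0.002]
ft_force: [0.6, -0.3, 0.4]
opening: 0.0772
finger_force: 0.0
```

Request:
arm_command([
  [[0,0,0,0,0,0,1],[0,0,0,0,0,0,1],[0,0,0,0,0,0,1],[0,0,0,0,0,0,1],[0,0,0,0,0,0,1]],
])

```text
time: 15.38
tcp_pos: [0.4394, 0.3922, 0.0106]
tcp_rot: [-3.141, -0.002, -0.0]
ft_force: [-1.0, 0.1, 1.8]
opening: 0.0495
finger_force: 30.0
```

Request:
arm_command([
  [[0,0,-0.05,0,0,0,1],[0,0,-0.1,0,0,0,1],[0,0,-0.1,0,0,0,1],[0,0,0,0,0,0,1]],
])

```text
time: 15.88
tcp_pos: [0.4409, 0.3935, 0.1391]
tcp_rot: [-3.137, -0.002, -0.006]
ft_force: [1.0, 1.3, -0.9]
opening: 0.0498
finger_force: 30.0
```

Request:
arm_command([
  [[0.0,0.07,0,0,0,0,1],[0.01,0.1,0,0,0,0,1],[0.01,0.1,0,0,0,0,1],[0.01,0.1,0,0,0,0,1],[0.01,0.1,0,0,0,0,1]],
])

```text
time: 16.5
tcp_pos: [0.4592, 0.1553, 0.1346]
tcp_rot: [3.141, 0.002, -0.002]
ft_force: [0.1, -0.2, -0.6]
opening: 0.0495
finger_force: 30.0
```

Request:
arm_command([
  [[0.01,0.1,0,0,0,0,1],[0.01,0.1,0,0,0,0,1],[0,0.12,0,0,0,0,1],[0,0,0,0,0,0,1],[0,0,0.05,0,0,0,1]],
])

```text
time: 17.12
tcp_pos: [0.4707, -0.0029, 0.1106]
tcp_rot: [-3.141, -0.001, -0.003]
ft_force: [0.4, 1.3, -1.4]
opening: 0.0493
finger_force: 30.0
```

Request:
arm_command([
  [[0,0,0.08,0,0,0,1],[0,0,0.07,0,0,0,1],[0,0,0.03,0,0,0,1],[0,0,0.02,0,0,0,1],[0,0,0,0,0,0,1]],
])

```text
time: 17.75
tcp_pos: [0.4703, -0.0026, 0.0106]
tcp_rot: [-3.141, -0.003, -0.0]
ft_force: [0.9, -1.2, -0.1]
opening: 0.0495
finger_force: 30.0
```

Request:
arm_command([
  [[0,0,0,0,0,0,0],[0,0,0,0,0,0,0],[0,0,0,0,0,0,0],[0,0,0,0,0,0,0],[0,0,-0.05,0,0,0,0]],
])

```text
time: 18.38
tcp_pos: [0.4689, -0.003, 0.0347]
tcp_rot: [3.141, 0.002, -0.004]
ft_force: [0.1, 0.2, -0.4]
opening: 0.0932
finger_force: 0.0
```

Request:
arm_command([
  [[0,0,-0.1,0,0,0,0],[0,0,-0.1,0,0,0,0],[0,-0.1,-0.05,0,0,0,0],[0,-0.1,-0.05,0,0,0,0],[0,-0.1,-0.05,0,0,0,0]],
])

```text
time: 19.0
tcp_pos: [0.4695, 0.1487, 0.2117]
tcp_rot: [-3.141, -0.002, -0.001]
ft_force: [0.7, -0.7, -0.4]
opening: 0.0945
finger_force: 0.0
```

Request:
arm_command([
  [[-0.03,-0.1,0,0,0,0,0],[-0.03,-0.1,0,0,0,0,0],[-0.03,-0.036,0,0,0,-0.173,0],[0,0,0,0,0,0,0],[0,0,0,0,0,0,0]],
])

```text
time: 19.62
tcp_pos: [0.425, 0.2643, 0.2105]
tcp_rot: [3.134, 0.212, 0.0]
ft_force: [-0.3, -0.7, 0.1]
opening: 0.0943
finger_force: 0.0
```

```bash
python3 look.py wrist scene
```

```text
{'time': np.float64(19.625), 'tcp_pos': array([0.425, 0.264, 0.211]), 'tcp_rot': array([3.134, 0.212, 0.   ])}
wrist
(array([458., 167.]), (array([468.7,  -3.6]), array([107.7,  63.2]), -0.8), array([176., 108.,  67.]), np.int32(3292))
(array([254., 175.]), (array([424.7, 266.4]), array([101.4,  49.9]), 8.6), array([146., 102.,  78.]), np.int32(2547))
scene
(array([292., 142.]), (array([426.7, 265.8]), array([104.9,  61.3]), 7.4), array([80., 54., 40.]), np.int32(320))
(array([230., 180.]), (array([470.1,  -1. ]), array([109.2,  57.1]), -0.2), array([114.,  72.,  49.]), np.int32(440))
(array([199., 194.]), (array([ 472.7, -104.5]), array([108.5,  54.8]), -1.9), array([115.,  58.,  39.]), np.int32(469))
(array([233., 242.]), (array([ 670.5, -109.6]), array([144.4,  85. ]), -1.1), array([104.,  25.,  23.]), np.int32(1411))
```

Request:
arm_command([
  [[0,0,0.1,0,0,0,0],[0,0,0.1,0,0,0,0],[0,0,0.1,0,0,0,0],[0,0,0.06,0,0,0,0],[0,0,0.04,0,0,0,0]],
])

```text
time: 20.35
tcp_pos: [0.4246, 0.2639, 0.009]
tcp_rot: [3.133, 0.212, -0.002]
ft_force: [-0.3, -0.2, 1.0]
opening: 0.0941
finger_force: 0.0
```

Request:
arm_command([
  [[0,0,0,0,0,0,0],[0,0,0,0,0,0,1],[0,0,0,0,0,0,1],[0,0,0,0,0,0,1],[0,0,0,0,0,0,1]],
])

```text
time: 20.98
tcp_pos: [0.4247, 0.2653, 0.0109]
tcp_rot: [-3.134, -0.216, -0.001]
ft_force: [-0.2, -0.2, 0.7]
opening: 0.0574
finger_force: 0.0
```

Request:
arm_command([
  [[0,0,0,0,0,0,1],[0,0,0,0,0,0,1],[0,0,-0.05,0,0,0,1],[0,0,-0.1,0,0,0,1],[0,0,-0.1,0,0,0,1]],
])

```text
time: 21.6
tcp_pos: [0.4241, 0.2647, 0.1366]
tcp_rot: [3.133, 0.216, -0.001]
ft_force: [-0.1, 0.9, -2.3]
opening: 0.0496
finger_force: 30.0
```

Request:
arm_command([
  [[0,0,0,0,0,0.172,1],[0.03,0.1,0,0,0,0,1],[0.03,0.1,0,0,0,0,1],[0.03,0.12,0,0,0,0,1],[0,0,0,0,0,0,1]],
])

```text
time: 22.22
tcp_pos: [0.4704, 0.1007, 0.1354]
tcp_rot: [3.141, -0.007, -0.0]
ft_force: [-1.2, 0.9, -1.9]
opening: 0.0493
finger_force: 30.0
```

Request:
arm_command([
  [[0,-0.004,0.08,0,0,0,1],[0,0,0.08,0,0,0,1],[0,0,0.06,0,0,0,1],[0,0,0.028,0,0,0,1],[0,0,0,0,0,0,1]],
])

```text
time: 22.85
tcp_pos: [0.4697, 0.1074, 0.011]
tcp_rot: [3.141, 0.004, -0.002]
ft_force: [-0.2, -0.5, -1.8]
opening: 0.0497
finger_force: 30.0
```

Request:
arm_command([
  [[0,0,0,0,0,0,0],[0,0,0,0,0,0,0],[0,0,0,0,0,0,0],[0,0,0,0,0,0,0],[0,0,-0.05,0,0,0,0]],
])

```text
time: 23.48
tcp_pos: [0.4689, 0.1069, 0.0358]
tcp_rot: [3.141, 0.004, -0.004]
ft_force: [0.4, 0.1, 0.5]
opening: 0.0934
finger_force: 0.0
```

Request:
arm_command([
  [[0,0,-0.1,0,0,0,0],[0,0,-0.1,0,0,0,0],[0,0,-0.1,0,0,0,0],[0.04,0,-0.1,0,0,0,0],[0.08,0,0,0,0,0,0]],
])

```text
time: 24.1
tcp_pos: [0.5318, 0.1081, 0.241]
tcp_rot: [-3.138, -0.005, -0.01]
ft_force: [-0.2, 0.2, -0.8]
opening: 0.0937
finger_force: 0.0
```

Request:
arm_command([
  [[0,0,0,0,0,0,0]],
])

```text
time: 24.22
tcp_pos: [0.5317, 0.1073, 0.2368]
tcp_rot: [3.141, 0.003, 0.002]
ft_force: [-0.6, -0.4, -0.5]
opening: 0.0941
finger_force: 0.0
```

```bash
python3 look.py scene side; python3 - <<'E'
from h import *
f=grab('wrist'); X=cloud(f);h=f['hsv']
m=(X[...,2]>.07)&(X[...,2]<.088)&(np.hypot(X[...,0]-.651,X[...,1]-.098)<.04)
print('knob',rect(X[m]),m.sum())
m2=m&(h[...,2]>120)&(h[...,1]<80); print('white',m2.sum(),X[m2].mean(0) if m2.any() else '')
cv2.imwrite('pics/w2.png',cv2.resize(f['color'][:,:,::-1],(768,576)))
E
```

```text
{'time': np.float64(24.225), 'tcp_pos': array([0.532, 0.107, 0.237]), 'tcp_rot': array([3.141e+00, 3.000e-03, 2.000e-03])}
scene
(array([260., 167.]), (array([470. , 108.9]), array([110.4,  59.4]), -2.7), array([79., 53., 38.]), np.int32(406))
(array([230., 180.]), (array([470.5,  -2.1]), array([108.5,  54.8]), -0.2), array([99., 62., 42.]), np.int32(422))
(array([199., 194.]), (array([ 472.4, -104.5]), array([109.1,  54.8]), -1.9), array([117.,  59.,  40.]), np.int32(473))
(array([233., 242.]), (array([ 669.9, -109.7]), array([143.8,  84.3]), -1.5), array([106.,  26.,  24.]), np.int32(1409))
side
(array([214., 186.]), (array([465. , 107.7]), array([106.2,  71. ]), 0.1), array([99., 64., 46.]), np.int32(429))
(array([351., 199.]), (array([867.9, -52.4]), array([93.5, 22.2]), -88.3), array([146., 115.,  78.]), np.int32(136))
(array([222., 209.]), (array([466.1,  -3.3]), array([110. ,  69.8]), -1.6), array([113.,  66.,  41.]), np.int32(486))
(array([303., 217.]), (array([699.9, -92.5]), array([125.3,  89.7]), -10.2), array([119.,  41.,  38.]), np.int32(785))
(array([228., 233.]), (array([ 467.3, -104.4]), array([105.1,  66.7]), -0.8), array([130.,  57.,  33.]), np.int32(539))
knob (array([648.6, 100.8]), array([49.2, 14. ]), -25.7) 572
white 64 [0.63729936 0.10685966 0.07900324]
```

View pics/w2.png

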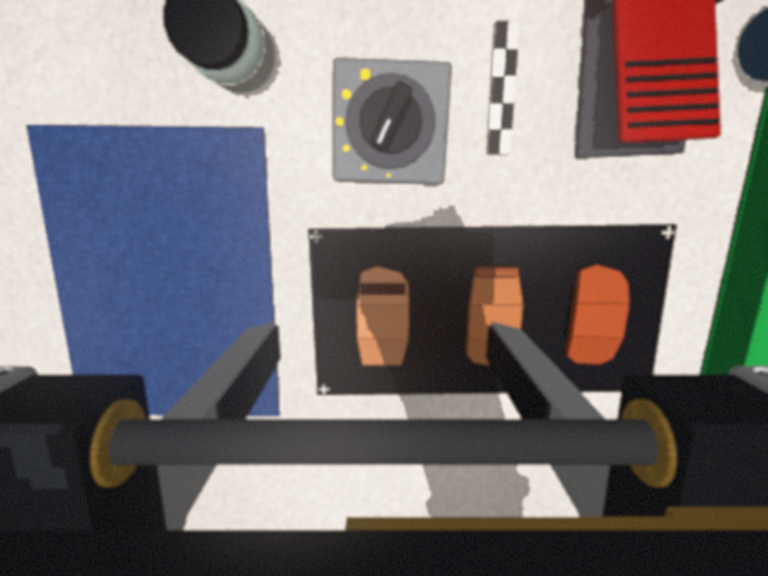

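The wrist view shows the sherds well spaced on the board at (382,315), (496,315) and (600,315). The dimmer is at (390,120), its pointer about 26° clockwise of off. The joint range calls for gripping the bar half-turned.

Request:
arm_command([
  [[0.08,0.004,0,0,0,-0.214,0],[0,0,0,0,0,-0.214,0],[0,0,0,0,0,-0.214,0],[0,0,0,0,0,-0.214,0],[0,0,0,0,0,-0.214,0]],
])

```text
time: 25.0
tcp_pos: [0.569, 0.1055, 0.2363]
tcp_rot: [-2.863, -1.293, 0.001]
ft_force: [-0.0, 0.6, -0.1]
opening: 0.0942
finger_force: 0.0
```

Request:
arm_command([
  [[0,0,0,0,0,-0.214,0],[0,0,0,0,0,-0.214,0],[0,0,0,0,0,-0.214,0],[0,0,0,0,0,-0.214,0],[0,0,0,0,0,-0.214,0]],
])

```text
time: 25.62
tcp_pos: [0.569, 0.1055, 0.2363]
tcp_rot: [-2.086, -2.348, 0.001]
ft_force: [-0.0, -0.1, 0.1]
opening: 0.0941
finger_force: 0.0
```

Request:
arm_command([
  [[0,0,0,0,0,-0.214,0],[0,0,0,0,0,-0.214,0],[0,0,0,0,0,-0.214,0],[0,0,0,0,0,-0.214,0],[0,0,0,0,0,-0.214,0]],
])

```text
time: 26.25
tcp_pos: [0.569, 0.1055, 0.2364]
tcp_rot: [-0.947, -2.995, 0.001]
ft_force: [0.4, -0.7, 0.2]
opening: 0.0939
finger_force: 0.0
```

Request:
arm_command([
  [[0,0,0,0,0,-0.214,0],[0,0,0,0,0,0,0],[0,0,0,0,0,0,0]],
])

```text
time: 26.62
tcp_pos: [0.5696, 0.1054, 0.2364]
tcp_rot: [-0.707, -3.061, 0.0]
ft_force: [-0.2, 0.3, -0.8]
opening: 0.094
finger_force: 0.0
```

```bash
cat >> h.py <<'E'
def togo(x,y,z,yaw=None):
    s=robot.sense(); R=Ro.from_rotvec(s['tcp_rot']).as_matrix(); p=s['tcp_pos']
    y0=np.degrees(np.arctan2(R[1,0],R[0,0])); d=R.T@(np.array([x,y,z])-p)/.5
    print('tcp',np.round(p,4),'yaw',round(y0,1),'j7',round(s['joint_positions'][6],2),'t',s['time'],'shift',np.round(d,3),'az',None if yaw is None else round((y0-yaw)/45,3))
E
python3 - <<'E'
from h import *
togo(.65,.099,.055,154.3)
E
```

```text
tcp [0.5696 0.1054 0.2364] yaw 154.0 j7 0.8 t 26.625 shift [-0.15   0.059  0.363] az -0.007
```

Request:
arm_command([
  [[-0.075,0.03,0,0,0,-0.007,0],[-0.075,0.029,0.05,0,0,0,0],[0,0,0.08,0,0,0,0],[0,0,0.08,0,0,0,0],[0,0,0.08,0,0,0,0]],
])

```text
time: 27.25
tcp_pos: [0.6501, 0.0996, 0.0901]
tcp_rot: [-0.697, -3.063, 0.0]
ft_force: [0.8, 0.7, 0.0]
opening: 0.094
finger_force: 0.0
```

Request:
arm_command([
  [[0,0,0.05,0,0,0,0.4],[0,0,0.023,0,0,0,0.5],[0,0,0,0,0,0,0.6],[0,0,0,0,0,0,0.6]],
])

```text
time: 27.75
tcp_pos: [0.651, 0.0997, 0.0562]
tcp_rot: [0.693, 3.063, 0.001]
ft_force: [0.0, -0.0, -0.4]
opening: 0.0579
finger_force: 0.0
```

```bash
python3 - <<'E'
from h import *
togo(.65,.099,.055,154.3)
E
```

```text
tcp [0.651  0.0997 0.0562] yaw 154.5 j7 0.83 t 27.75 shift [ 0.001 -0.002  0.002] az 0.004
```

Request:
arm_command([
  [[0,0,0,0,0,0,1],[0,0,0,0,0,0,1],[0,0,0,0,0,0,1],[0,0,0,0,0,0,1],[0,0,0,0,0,0,1]],
])

```text
time: 28.38
tcp_pos: [0.6507, 0.1004, 0.0551]
tcp_rot: [0.692, 3.064, 0.002]
ft_force: [1.9, 3.6, -0.8]
opening: 0.0137
finger_force: 30.0
```

Request:
arm_command([
  [[0,0,0,0,0,0.2,1],[0,0,0,0,0,0.2,1],[0,0,0,0,0,0.2,1],[0,0,0,0,0,0.2,1],[0,0,0,0,0,0.2,1]],
])

```text
time: 29.0
tcp_pos: [0.6495, 0.0993, 0.055]
tcp_rot: [-1.819, -2.56, 0.002]
ft_force: [-6.4, -2.2, 5.6]
opening: 0.0138
finger_force: 30.0
```

Request:
arm_command([
  [[0,0,0,0,0,0.2,1],[0,0,0,0,0,0.2,1],[0,0,0,0,0,0.2,1],[0,0,0,0,0,0.2,1],[0,0,0,0,0,0.2,1]],
])

```text
time: 29.62
tcp_pos: [0.648, 0.0994, 0.055]
tcp_rot: [-2.659, -1.669, 0.006]
ft_force: [-15.2, -0.6, 14.5]
opening: 0.0138
finger_force: 30.0
```

Request:
arm_command([
  [[0,0,0,0,0,0.2,1],[0,0,0,0,0,0.2,1],[0,0,0,0,0,0.15,1],[0,0,0,0,0,0,1]],
])

```text
time: 30.12
tcp_pos: [0.6474, 0.1, 0.055]
tcp_rot: [-2.953, -1.066, 0.008]
ft_force: [-19.9, 0.6, 18.7]
opening: 0.0138
finger_force: 30.0
```

```bash
python3 - <<'E'
from h import *
togo(.65,.099,.055,31); print(robot.sense()['ft_torque'])
E
```

```text
tcp [0.6474 0.1    0.055 ] yaw 39.7 j7 -0.86 t 30.125 shift [ 0.003  0.005 -0.   ] az 0.193
[ 0.26660626  4.76841578 -0.01369333]
```

Request:
arm_command([
  [[-0.005,-0.004,-0.003,0,0,0,1],[0,0,0,0,0,0,1]],
])

```text
time: 30.38
tcp_pos: [0.6468, 0.0999, 0.0553]
tcp_rot: [2.954, 1.069, -0.001]
ft_force: [6.6, 2.4, -18.4]
opening: 0.0136
finger_force: 30.0
```

Request:
arm_command([
  [[0,0,0,0,0,0.15,1],[0,0,0,0,0,0.05,1],[0,0,0,0,0,0,1]],
])

```text
time: 30.75
tcp_pos: [0.6467, 0.1001, 0.0553]
tcp_rot: [-3.029, -0.834, 0.002]
ft_force: [5.5, 2.4, -15.9]
opening: 0.0136
finger_force: 30.0
```

```bash
python3 - <<'E'
from h import *
togo(.65,.099,.055,31); print(robot.sense()['ft_torque'])
E
```

```text
tcp [0.6467 0.1001 0.0553] yaw 30.8 j7 -0.99 t 30.75 shift [0.005 0.005 0.001] az -0.005
[ 0.67926003 -1.07230847 -0.05538966]
```

Request:
arm_command([
  [[0,0,0.0015,0,0,0.06,1],[0,0,0,0,0,0,1]],
])

```text
time: 31.0
tcp_pos: [0.6467, 0.1002, 0.0553]
tcp_rot: [-3.047, -0.764, 0.001]
ft_force: [0.0, 3.4, -7.3]
opening: 0.0138
finger_force: 30.2
```

```bash
python3 - <<'E'
from h import *
togo(.65,.099,.055,31); print(robot.sense()['ft_torque'],robot.sense()['ft_force'])
E
```

```text
tcp [0.6467 0.1002 0.0553] yaw 28.1 j7 -1.02 t 31.0 shift [0.005 0.005 0.001] az -0.064
[ 0.87038245 -0.03451546  0.45707908] [ 2.67210205e-03  3.38314500e+00 -7.25904915e+00]
```

Request:
arm_command([
  [[0,0,0,0,0,0,0.6],[0,0,0,0,0,0,0.5],[0,0,0,0,0,0,0.4],[0,0,-0.06,0,0,0,0.4],[0,0,-0.1,0,0,0,0.4]],
])

```text
time: 31.62
tcp_pos: [0.6462, 0.0992, 0.1354]
tcp_rot: [3.047, 0.762, -0.005]
ft_force: [0.3, 0.4, 0.1]
opening: 0.056
finger_force: 0.0
```

Request:
arm_command([
  [[0,0,-0.1,0,0,0,1],[0,0,-0.1,0,0,0.2,1],[0,0,0,0,0,0.2,1],[0,0,0,0,0,0.2,1],[0,0,0,0,0,0,1]],
])

```text
time: 32.25
tcp_pos: [0.6471, 0.0995, 0.2358]
tcp_rot: [3.141, 0.031, 0.0]
ft_force: [0.2, 0.6, 0.7]
opening: 0.0096
finger_force: 0.0
```

```bash
cat > meas.py <<'E'
from h import *
togo(.69,-.12,.08,0)
for n in('wrist','scene','side'):
    f=grab(n); X=cloud(f);h=f['hsv']; 
    m=(X[...,2]>.07)&(X[...,2]<.088)&(np.hypot(X[...,0]-.65,X[...,1]-.098)<.04)
    if m.sum()>20: print(n,'knob',rect(X[m]),m.sum())
    r=((h[...,0]<6)|(h[...,0]>174))&(h[...,1]>150)&(X[...,1]<-.05)&(X[...,1]>-.2)&(X[...,0]>.62)&(X[...,2]>.03)
    if r.sum()>50:
        P=X[r]; print(n,'red',rect(P),'n',r.sum(),'pct',np.round(np.percentile(P,[1,99],axis=0),3).tolist())
        A=np.c_[P,np.ones(len(P))]; c=np.linalg.lstsq(A[:,[0,1,3]],P[:,2],rcond=None)[0]; print('plane',c)
E
python3 meas.py; python3 look.py scene
```

```text
tcp [0.6471 0.0995 0.2358] yaw 1.1 j7 -1.54 t 32.25 shift [0.077 0.441 0.312] az 0.025
wrist knob (array([649.2, 100.9]), array([48.6, 14.1]), 29.2) 455
wrist red (array([ 692. , -119.9]), array([115. ,  82.7]), 2.0) n 5036 pct [[0.636, -0.155, 0.034], [0.748, -0.079, 0.064]]
plane [-0.2584032  -0.01939881  0.22604163]
scene knob (array([650.5,  98.5]), array([48.6, 16.2]), 32.1) 98
scene red (array([ 691.9, -121.5]), array([115. ,  78.7]), 2.2) n 1243 pct [[0.637, -0.16, 0.035], [0.748, -0.082, 0.067]]
plane [-0.26073264 -0.00830105  0.23105822]
side knob (array([646.2, 100.1]), array([50.7, 22.3]), 27.7) 70
side red (array([ 689.2, -138. ]), array([121.3, 114.5]), -88.8) n 571 pct [[0.632, -0.162, 0.036], [0.745, -0.082, 0.068]]
plane [-0.25155191 -0.01619514  0.22252958]
{'time': np.float64(32.4), 'tcp_pos': array([0.647, 0.1  , 0.236]), 'tcp_rot': array([ 3.141,  0.035, -0.   ])}
scene
(array([260., 167.]), (array([470., 109.]), array([110.5,  59.3]), -2.9), array([85., 58., 42.]), np.int32(407))
(array([230., 180.]), (array([470.1,  -2.1]), array([109.2,  54.8]), -0.2), array([113.,  71.,  49.]), np.int32(431))
(array([199., 194.]), (array([ 473.4, -104.5]), array([109.9,  54.8]), -1.9), array([119.,  61.,  41.]), np.int32(471))
(array([233., 243.]), (array([ 670.5, -109.7]), array([144.7,  85. ]), -1.2), array([108.,  26.,  24.]), np.int32(1413))
```

Request:
arm_command([
  [[0.006,0.088,0,0,0,0.025,1],[0.006,0.088,0,0,0,0,1],[0.006,0.088,0,0,0,0,1],[0.006,0.088,0,0,0,0,1],[0.006,0.085,0,0,0,0,1]],
])

```text
time: 33.08
tcp_pos: [0.6627, -0.1205, 0.2357]
tcp_rot: [-3.141, -0.002, -0.0]
ft_force: [0.2, 0.4, 0.9]
opening: 0.0003
finger_force: 0.0
```

Request:
arm_command([
  [[0,0,0.08,0,0,0,1],[0,0,0.08,0,0,0,1],[0,0,0.08,0,0,0,1],[0,0,0.06,0,0,0,1],[0,0,0,0,0,0,1]],
])

```text
time: 33.7
tcp_pos: [0.6614, -0.1188, 0.0838]
tcp_rot: [-3.141, -0.001, 0.006]
ft_force: [0.3, -0.7, 0.8]
opening: 0.0004
finger_force: 0.0
```

```bash
python3 - <<'E'
from h import *
togo(.662,-.119,.04,0)
E
python3 look.py scene
```

```text
tcp [ 0.6614 -0.1188  0.0838] yaw 0.0 j7 -1.12 t 33.7 shift [0.001 0.    0.088] az 0.0
{'time': np.float64(33.7), 'tcp_pos': array([ 0.661, -0.119,  0.084]), 'tcp_rot': array([-3.141e+00, -1.000e-03,  6.000e-03])}
scene
(array([261., 166.]), (array([470.2, 112.1]), array([110.8,  55.6]), 4.0), array([121.,  83.,  61.]), np.int32(371))
(array([201., 190.]), (array([ 464.1, -100.4]), array([98.7, 72.1]), 31.8), array([59., 34., 23.]), np.int32(269))
(array([233., 244.]), (array([ 671.4, -109.6]), array([140.8,  84.7]), -1.6), array([84., 19., 18.]), np.int32(1344))
```

Request:
arm_command([
  [[0,0,0.04,0,0,0,1],[0,0,0.03,0,0,0,1],[0,0,0.012,0,0,0,1],[0,0,0,0,0,0,1]],
])

```text
time: 34.25
tcp_pos: [0.6624, -0.119, 0.0444]
tcp_rot: [-3.141, 0.001, 0.002]
ft_force: [-4.8, 1.3, 7.6]
opening: 0.0004
finger_force: 3.9
```

Request:
arm_command([
  [[0,0,0.004,0,0,0,1],[0,0,0.002,0,0,0,1],[0,0,0,0,0,0,1]],
])

```text
time: 34.62
tcp_pos: [0.6624, -0.1191, 0.0419]
tcp_rot: [-3.141, 0.001, 0.001]
ft_force: [-4.8, 0.7, 8.8]
opening: 0.0003
finger_force: 4.5
```

Request:
arm_command([
  [[0,0,0.003,0,0,0,1],[0,0,0.003,0,0,0,1],[0,0,0,0,0,0,1]],
])

```text
time: 35.0
tcp_pos: [0.6623, -0.1191, 0.039]
tcp_rot: [-3.141, 0.001, 0.001]
ft_force: [-6.8, 1.2, 11.1]
opening: 0.0006
finger_force: 5.2
```

Request:
arm_command([
  [[0,0,0.002,0,0,0,1],[0,0,0,0,0,0,1]],
])

```text
time: 35.25
tcp_pos: [0.6623, -0.1191, 0.0388]
tcp_rot: [-3.141, 0.002, 0.001]
ft_force: [-10.6, 2.2, 23.0]
opening: 0.0004
finger_force: 11.2
```

Request:
arm_command([
  [[0,0,0,0,0,0,1],[0,0,0,0,0,0,1],[0,0,0,0,0,0,1],[0,0,0,0,0,0,1],[0,0,0,0,0,0,1]],
])

```text
time: 35.88
tcp_pos: [0.6623, -0.1191, 0.0388]
tcp_rot: [-3.141, 0.001, 0.001]
ft_force: [-11.2, 1.4, 22.2]
opening: 0.0
finger_force: 11.2
```

Request:
arm_command([
  [[0,0,0,0,0,0,1],[0,0,0,0,0,0,1],[0,0,0,0,0,0,1],[0,0,0,0,0,0,1]],
])

```text
time: 36.38
tcp_pos: [0.6623, -0.1191, 0.0388]
tcp_rot: [-3.141, 0.002, 0.001]
ft_force: [-10.4, 1.4, 23.2]
opening: 0.0004
finger_force: 11.2
```

```bash
python3 look.py side wrist; python3 - <<'E'
from h import *
f=grab('wrist'); X=cloud(f);h=f['hsv']
r=((h[...,0]<6)|(h[...,0]>174))&(h[...,1]>150)&(X[...,1]<-.05)&(X[...,1]>-.2)&(X[...,0]>.62)&(X[...,2]>.02)
P=X[r];print(np.linalg.lstsq(np.c_[P[:,:2],np.ones(len(P))],P[:,2],rcond=None)[0],len(P))
E
```

```text
{'time': np.float64(36.375), 'tcp_pos': array([ 0.662, -0.119,  0.039]), 'tcp_rot': array([-3.141e+00,  2.000e-03,  1.000e-03])}
side
(array([214., 186.]), (array([465.1, 107.9]), array([106.1,  71.4]), 0.1), array([151.,  98.,  67.]), np.int32(435))
(array([351., 199.]), (array([867.7, -52.4]), array([93.6, 21.7]), -88.9), array([159., 126.,  85.]), np.int32(135))
(array([222., 209.]), (array([467.3,  -3. ]), array([107.6,  70.4]), -1.6), array([104.,  61.,  40.]), np.int32(509))
(array([302., 222.]), (array([ 693.3, -105.6]), array([124.2,  89. ]), 0.3), array([96., 35., 33.]), np.int32(646))
(array([242., 233.]), (array([ 504.6, -113.5]), array([104.4,  65.8]), -0.9), array([98., 46., 29.]), np.int32(522))
wrist
(array([254., 166.]), (array([ 692.7, -119. ]), array([116.5,  88.4]), 2.3), array([146.,  41.,  38.]), np.int32(17649))
(array([219., 337.]), (array([583.6, -63.8]), array([280. ,  86.6]), -90.0), array([81., 64., 33.]), np.int32(5091))
[-0.05533629 -0.00270406  0.07495378] 14921
```

Side view: the red sherd was knocked to about x = 0.508, still within limits. The pedal slope has changed by 0.20 rad, so it is at its stop. I'll hold a little longer, then release.

Request:
arm_command([
  [[0,0,0,0,0,0,1],[0,0,0,0,0,0,1],[0,0,0,0,0,0,1],[0,0,0,0,0,0,1],[0,0,0,0,0,0,1]],
])

```text
time: 37.15
tcp_pos: [0.6623, -0.1191, 0.0388]
tcp_rot: [-3.141, 0.002, 0.001]
ft_force: [-10.8, 1.8, 23.5]
opening: 0.0005
finger_force: 11.2
```

Request:
arm_command([
  [[0,0,-0.03,0,0,0,1],[0,0,-0.06,0,0,0,1],[0,0,-0.1,0,0,0,1],[0,0,-0.1,0,0,0,0],[0,0,-0.1,0,0,0,0]],
])

```text
time: 37.78
tcp_pos: [0.6626, -0.1188, 0.2343]
tcp_rot: [-3.141, 0.001, 0.0]
ft_force: [0.5, 0.2, 0.1]
opening: 0.0169
finger_force: 0.0
```

Request:
arm_command([
  [[-0.09,0,0,0,0,0,0],[-0.09,0,0,0,0,0,0],[-0.09,0,0,0,0,0,0],[-0.09,0,0,0,0,0,0],[0,0,0,0,0,0,0]],
])

```text
time: 38.4
tcp_pos: [0.4805, -0.1187, 0.2329]
tcp_rot: [-3.139, 0.002, -0.001]
ft_force: [0.7, -0.0, -0.2]
opening: 0.0669
finger_force: 0.0
```

Request:
arm_command([
  [[0,0,0,0,0,0,0],[0,0,0,0,0,0,0]],
])

```text
time: 38.65
tcp_pos: [0.4836, -0.1187, 0.2327]
tcp_rot: [3.141, -0.001, -0.0]
ft_force: [0.1, -0.5, 0.5]
opening: 0.087
finger_force: 0.0
```

```bash
python3 look.py wrist; python3 meas.py | grep -v knob
```

```text
{'time': np.float64(38.65), 'tcp_pos': array([ 0.484, -0.119,  0.233]), 'tcp_rot': array([ 3.141e+00, -1.000e-03, -0.000e+00])}
wrist
(array([256.,  26.]), (array([ 669.9, -120.9]), array([90.8, 58.9]), 90.0), array([148.,  58.,  54.]), np.int32(3700))
(array([176., 177.]), (array([460.4, -13.3]), array([303.7, 163.9]), -80.3), array([132.,  86.,  63.]), np.int32(12205))
tcp [ 0.4835 -0.1188  0.2326] yaw -0.0 j7 -1.34 t 38.7 shift [0.413 0.002 0.305] az -0.001
wrist red (array([ 660.9, -120. ]), array([78.7, 56.4]), -89.0) n 2337 pct [[0.633, -0.159, 0.05], [0.687, -0.082, 0.065]]
plane [-0.24654744 -0.01334624  0.2190239 ]
scene red (array([ 692., -120.]), array([115.7,  81.8]), 3.3) n 1241 pct [[0.637, -0.16, 0.036], [0.749, -0.083, 0.067]]
plane [-0.26091523 -0.01316386  0.23064627]
side red (array([ 689.4, -120.4]), array([116.2,  81.2]), 2.3) n 567 pct [[0.633, -0.16, 0.035], [0.744, -0.082, 0.067]]
plane [-0.25615145  0.00106812  0.2276637 ]
```

```bash
sed -i "s/h\[...,2\]>40/h[...,2]>VT/; s/^def sherds/VT=40\ndef sherds/" h.py; python3 - <<'E'
import h; from h import *
for n,v in(('wrist',100),('side',60),('scene',60)):
    h.VT=v; f=grab(n); print(n)
    if n=='wrist': save(f,'w3.png')
    for z in sherds(f,(.3,.62,-.3,.3),.005): print(z)
E
```

```text
wrist
(array([251., 152.]), (array([ 509.2, -113.1]), array([99.7, 52.6]), -2.1), array([153.,  82.,  57.]), np.int32(2453))
(array([ 96., 182.]), (array([469.7, 109.7]), array([104. ,  55.5]), -1.5), array([200., 137.,  96.]), np.int32(2456))
(array([173., 180.]), (array([469.1,  -1.3]), array([102.3,  53.8]), -0.1), array([198., 125.,  82.]), np.int32(2461))
side
(array([215., 186.]), (array([465.2, 107. ]), array([105.4,  70.2]), 0.1), array([146.,  93.,  63.]), np.int32(415))
(array([222., 209.]), (array([466.5,  -2.6]), array([106.1,  66.2]), -1.5), array([140.,  80.,  49.]), np.int32(469))
(array([242., 233.]), (array([ 505.7, -113.9]), array([101.9,  64.1]), 0.3), array([101.,  47.,  29.]), np.int32(488))
scene
(array([260., 167.]), (array([471.9, 109.7]), array([106.8,  55.9]), -2.0), array([122.,  84.,  61.]), np.int32(377))
(array([230., 180.]), (array([471. ,  -1.4]), array([105.6,  53.5]), -0.5), array([122.,  77.,  53.]), np.int32(398))
(array([203., 204.]), (array([ 513.5, -113.4]), array([101.2,  52. ]), -3.2), array([98., 50., 33.]), np.int32(435))
```

View pics/w3.png

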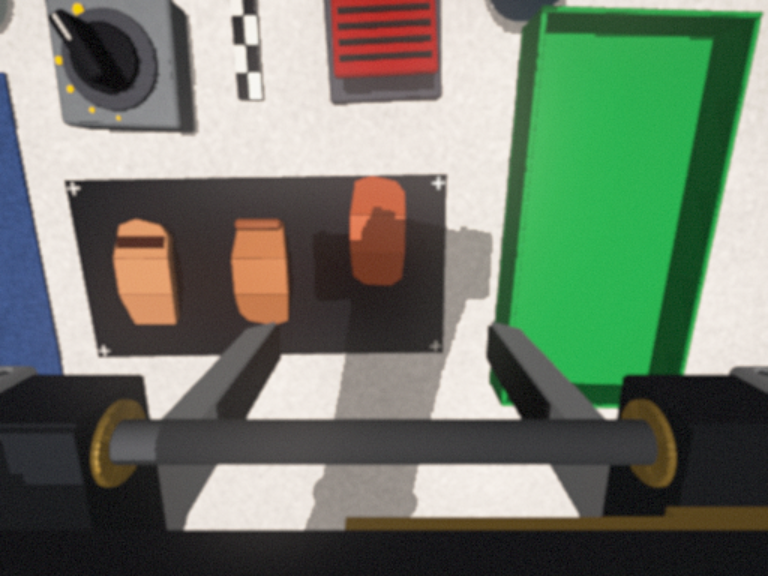

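Request:
arm_command([
  [[0.05,-0.012,0.06,0,0,0.03,0],[0,0,0.1,0,0,0,0],[0,0,0.1,0,0,0,0],[0,0,0.1,0,0,0,0],[0,0,0.06,0,0,0,0]],
])

```text
time: 39.62
tcp_pos: [0.5068, -0.1128, 0.0203]
tcp_rot: [3.141, -0.038, -0.004]
ft_force: [0.9, 0.3, 0.8]
opening: 0.0939
finger_force: 0.0
```

Request:
arm_command([
  [[0,0,0.023,0,0,0,0],[0,0,0,0,0,0,0],[0,0,0,0,0,0,0],[0,0,0,0,0,0,1],[0,0,0,0,0,0,1]],
])

```text
time: 40.25
tcp_pos: [0.5082, -0.1126, 0.0118]
tcp_rot: [-3.141, 0.038, -0.002]
ft_force: [0.5, 0.2, 0.1]
opening: 0.0775
finger_force: 0.0
```

Request:
arm_command([
  [[0,0,0,0,0,0,1],[0,0,0,0,0,0,1],[0,0,0,0,0,0,1],[0,0,0,0,0,0,1],[0,0,0,0,0,0,1]],
])

```text
time: 40.88
tcp_pos: [0.5078, -0.1128, 0.0112]
tcp_rot: [3.141, -0.038, -0.0]
ft_force: [-0.3, -1.5, 0.1]
opening: 0.05
finger_force: 30.0
```

Request:
arm_command([
  [[0,0,-0.05,0,0,0,1],[0,0,-0.1,0,0,0,1],[0,0,-0.1,0,0,0,1],[0,0,0,0,0,0,1]],
])

```text
time: 41.38
tcp_pos: [0.5095, -0.1129, 0.1391]
tcp_rot: [-3.14, 0.038, -0.008]
ft_force: [0.0, 0.3, -2.5]
opening: 0.0494
finger_force: 30.0
```

```bash
python3 -c "
from h import *
togo(.617,-.325,.012,-1)"
```

```text
tcp [ 0.5095 -0.1129  0.1391] yaw -1.4 j7 -1.2 t 41.375 shift [0.224 0.419 0.255] az -0.009
```

Request:
arm_command([
  [[0.045,0.084,0,0,0,0,1],[0.045,0.084,0,0,0,0,1],[0.045,0.084,0,0,0,0,1],[0.045,0.084,0,0,0,0,1],[0.044,0.084,0,0,0,0,1]],
])

```text
time: 42.0
tcp_pos: [0.6148, -0.3264, 0.1345]
tcp_rot: [-3.14, 0.038, 0.003]
ft_force: [1.3, 0.9, -0.5]
opening: 0.0497
finger_force: 30.0
```

Request:
arm_command([
  [[0,0,0,0,0,0,1],[0,0,0.06,0,0,0,1],[0,0,0.08,0,0,0,1],[0,0,0.08,0,0,0,1],[0,0,0.032,0,0,0,1]],
])

```text
time: 42.62
tcp_pos: [0.6134, -0.3234, 0.0079]
tcp_rot: [-3.138, 0.037, 0.005]
ft_force: [-6.6, 15.0, 41.5]
opening: 0.0499
finger_force: 30.0
```

Request:
arm_command([
  [[0,0,0,0,0,0,1]],
])

```text
time: 42.75
tcp_pos: [0.6141, -0.3245, 0.0092]
tcp_rot: [-3.14, 0.038, 0.003]
ft_force: [0.2, -0.2, -1.1]
opening: 0.0494
finger_force: 30.0
```

Request:
arm_command([
  [[0,0,0,0,0,0,0],[0,0,0,0,0,0,0],[0,0,0,0,0,0,0],[0,0,0,0,0,0,0],[0,0,-0.05,0,0,0,0]],
])

```text
time: 43.38
tcp_pos: [0.6136, -0.3249, 0.0347]
tcp_rot: [-3.14, 0.038, 0.004]
ft_force: [-0.5, -0.6, 1.1]
opening: 0.0933
finger_force: 0.0
```

Request:
arm_command([
  [[0,0,-0.1,0,0,0,0],[0,0,-0.1,0,0,0,0],[-0.04,-0.09,-0.02,0,0,0,0],[-0.04,-0.09,-0.02,0,0,0,0],[-0.04,-0.09,-0.02,0,0,-0.03,0]],
])

```text
time: 44.0
tcp_pos: [0.5574, -0.188, 0.167]
tcp_rot: [-3.141, 0.002, -0.002]
ft_force: [1.2, 0.2, 0.5]
opening: 0.0941
finger_force: 0.0
```

Request:
arm_command([
  [[-0.04,-0.09,0,0,0,0,0],[-0.04,-0.09,0,0,0,0,0],[-0.04,-0.09,0,0,0,0,0],[-0.05,-0.1,0,0,0,0,0],[0,0,0,0,0,0,0]],
])

```text
time: 44.62
tcp_pos: [0.472, -0.0003, 0.1663]
tcp_rot: [-3.139, -0.007, -0.0]
ft_force: [1.3, -0.7, -0.4]
opening: 0.0941
finger_force: 0.0
```

```bash
python3 - <<'E'
import h; from h import *
for n,v in(('wrist',100),('side',60)):
    h.VT=v; f=grab(n); print(n)
    for z in sherds(f,(.3,.8,-.45,.3),.005): print(z)
togo(.469,-.0013,.0105,0)
E
```

```text
wrist
(array([386.,  11.]), (array([ 653.7, -137.3]), array([92.7, 19.2]), -89.8), array([157.,  46.,  42.]), np.int32(1520))
(array([164., 183.]), (array([469.9, 108.8]), array([102.5,  54.1]), -0.3), array([212., 149., 105.]), np.int32(3049))
(array([258., 182.]), (array([470.2,  -3.2]), array([101.3,  49.6]), -0.6), array([130.,  81.,  53.]), np.int32(3260))
(array([ 65., 297.]), (array([316.2, 249.3]), array([81.2, 16.9]), -14.3), array([151., 120.,  58.]), np.int32(294))
(array([446., 301.]), (array([ 314.6, -251.5]), array([70.8, 13.6]), 10.4), array([114.,  90.,  41.]), np.int32(205))
side
(array([214., 186.]), (array([465.3, 107. ]), array([105.2,  70.2]), 0.1), array([147.,  95.,  64.]), np.int32(395))
(array([222., 209.]), (array([466.8,  -3.5]), array([105.6,  64.3]), -1.5), array([88., 52., 35.]), np.int32(446))
(array([303., 217.]), (array([699.2, -94.3]), array([128.3,  84.3]), -13.5), array([122.,  42.,  39.]), np.int32(779))
(array([298., 284.]), (array([ 610.1, -325.2]), array([100.3,  58.4]), -1.8), array([144.,  67.,  37.]), np.int32(606))
tcp [ 0.4735 -0.0037  0.1664] yaw 0.0 j7 -1.52 t 44.725 shift [-0.009 -0.004  0.312] az 0.0
```

Red is in the tray. Next is the rim sherd.

Request:
arm_command([
  [[-0.007,0,0.08,0,0,0,0],[0,0,0.09,0,0,0,0],[0,0,0.08,0,0,0,0],[0,0,0.05,0,0,0,0],[0,0,0.01,0,0,0,0]],
])

```text
time: 45.35
tcp_pos: [0.4695, -0.0059, 0.0094]
tcp_rot: [3.14, -0.006, -0.003]
ft_force: [-0.6, -1.6, 0.6]
opening: 0.094
finger_force: 0.0
```

Request:
arm_command([
  [[0,0,0,0,0,0,1],[0,0,0,0,0,0,1],[0,0,0,0,0,0,1],[0,0,0,0,0,0,1],[0,0,0,0,0,0,1]],
])

```text
time: 45.98
tcp_pos: [0.4697, -0.0037, 0.0104]
tcp_rot: [-3.141, 0.001, -0.0]
ft_force: [-0.8, 0.6, 1.0]
opening: 0.0497
finger_force: 30.0
```

Request:
arm_command([
  [[0,0,0,0,0,0,1],[0,0,-0.05,0,0,0,1],[0,0,-0.1,0,0,0,1],[0,0,-0.1,0,0,0,1],[0,0,0,0,0,0,1]],
])

```text
time: 46.6
tcp_pos: [0.4713, -0.0035, 0.1379]
tcp_rot: [-3.139, 0.001, -0.007]
ft_force: [-0.2, -0.6, -1.5]
opening: 0.0499
finger_force: 30.0
```

```bash
python3 -c "
from h import *
togo(.508,-.322,.013,0)"
```

```text
tcp [ 0.4713 -0.0035  0.1379] yaw -0.0 j7 -1.45 t 46.6 shift [0.073 0.637 0.248] az -0.001
```

Request:
arm_command([
  [[0.011,0.09,0,0,0,0,1],[0.011,0.09,0,0,0,0,1],[0.011,0.09,0,0,0,0,1],[0.011,0.09,0,0,0,0,1],[0.011,0.09,0,0,0,0,1]],
])

```text
time: 47.22
tcp_pos: [0.4964, -0.2301, 0.134]
tcp_rot: [-3.141, 0.001, 0.002]
ft_force: [0.9, -0.5, -0.4]
opening: 0.0498
finger_force: 30.0
```

Request:
arm_command([
  [[0.011,0.09,0,0,0,0,1],[0,0.097,0,0,0,0,1],[0,0,0,0,0,0,1],[0,0,0.06,0,0,0,1],[0,0,0.08,0,0,0,1]],
])

```text
time: 47.85
tcp_pos: [0.5026, -0.3216, 0.0638]
tcp_rot: [-3.141, 0.0, -0.001]
ft_force: [0.3, -0.1, -1.5]
opening: 0.0497
finger_force: 30.0
```

Request:
arm_command([
  [[0,0,0.06,0,0,0,1],[0,0,0.03,0,0,0,1],[0,0,0.01,0,0,0,1],[0,0,0,0,0,0,1]],
])

```text
time: 48.35
tcp_pos: [0.5025, -0.3226, 0.0156]
tcp_rot: [3.141, -0.001, 0.0]
ft_force: [0.3, 0.0, -0.8]
opening: 0.0495
finger_force: 30.0
```

Request:
arm_command([
  [[0,0,0.006,0,0,0,1],[0,0,0,0,0,0,0],[0,0,0,0,0,0,0],[0,0,0,0,0,0,0],[0,0,0,0,0,0,0]],
])

```text
time: 48.98
tcp_pos: [0.5024, -0.3225, 0.0123]
tcp_rot: [3.142, -0.001, 0.0]
ft_force: [-0.2, 0.1, 0.1]
opening: 0.0862
finger_force: 0.0
```

Request:
arm_command([
  [[0,0,-0.06,0,0,0,0],[0,0,-0.1,0,0,0,0],[0,0,-0.1,0,0,0,0],[-0.01,-0.096,-0.02,0,0,0,0],[-0.01,-0.096,-0.02,0,0,0,0]],
])

```text
time: 49.6
tcp_pos: [0.4922, -0.2257, 0.1628]
tcp_rot: [-3.142, 0.003, -0.001]
ft_force: [-0.1, 0.3, 0.2]
opening: 0.0937
finger_force: 0.0
```

Request:
arm_command([
  [[-0.01,-0.096,0,0,0,0,0],[-0.01,-0.096,0,0,0,0,0],[-0.01,-0.096,0,0,0,0,0],[-0.01,-0.096,0,0,0,0,0],[0,-0.096,0,0,0,0,0]],
])

```text
time: 50.22
tcp_pos: [0.4722, 0.0152, 0.1624]
tcp_rot: [-3.141, 0.001, -0.001]
ft_force: [0.3, -0.1, -1.0]
opening: 0.0937
finger_force: 0.0
```

Request:
arm_command([
  [[0,-0.096,0,0,0,0,0],[0,-0.096,0,0,0,0,0],[0,0,0,0,0,0,0],[0,0,0,0,0,0,0]],
])

```text
time: 50.72
tcp_pos: [0.4726, 0.109, 0.1622]
tcp_rot: [3.141, -0.001, -0.0]
ft_force: [1.4, 0.0, 0.2]
opening: 0.0942
finger_force: 0.0
```

```bash
python3 - <<'E'
import h; from h import *
for n,v in(('wrist',100),('side',60)):
    h.VT=v; f=grab(n); print(n)
    for z in sherds(f,(.4,.65,-.45,.3),.005): print(z)
togo(.4697,.109,.0105,0)
E
```

```text
wrist
(array([256., 187.]), (array([470.8, 107.2]), array([101.1,  51.2]), -0.0), array([148., 102.,  72.]), np.int32(3001))
side
(array([215., 186.]), (array([466.4, 106. ]), array([103. ,  67.3]), 0.7), array([95., 62., 44.]), np.int32(397))
(array([277., 287.]), (array([ 554.4, -323.6]), array([211.7,  58.5]), -1.6), array([143.,  80.,  44.]), np.int32(1296))
tcp [0.4727 0.1083 0.1623] yaw -0.1 j7 -1.72 t 50.825 shift [-0.006 -0.001  0.304] az -0.003
```

Request:
arm_command([
  [[-0.004,0,0.08,0,0,0,0],[0,0,0.09,0,0,0,0],[0,0,0.08,0,0,0,0],[0,0,0.045,0,0,0,0],[0,0,0.009,0,0,0,0]],
])

```text
time: 51.45
tcp_pos: [0.4702, 0.108, 0.0093]
tcp_rot: [3.14, -0.005, -0.003]
ft_force: [0.6, 0.6, -0.2]
opening: 0.0941
finger_force: 0.0
```

Request:
arm_command([
  [[0,0,0,0,0,0,1],[0,0,0,0,0,0,1],[0,0,0,0,0,0,1],[0,0,0,0,0,0,1],[0,0,0,0,0,0,1]],
])

```text
time: 52.08
tcp_pos: [0.4708, 0.1097, 0.0104]
tcp_rot: [-3.141, 0.001, -0.0]
ft_force: [0.3, 0.1, 3.1]
opening: 0.0494
finger_force: 30.0
```

Request:
arm_command([
  [[0,0,0,0,0,0,1],[0,0,-0.05,0,0,0,1],[0,0,-0.1,0,0,0,1],[0,0,-0.1,0,0,0,1],[0,0,0,0,0,0,1]],
])

```text
time: 52.7
tcp_pos: [0.4723, 0.1103, 0.1379]
tcp_rot: [-3.138, 0.001, -0.006]
ft_force: [-0.3, 0.4, -2.2]
opening: 0.0498
finger_force: 30.0
```

```bash
python3 -c "
from h import *
togo(.399,-.319,.013,0)"
```

```text
tcp [0.4723 0.1103 0.1379] yaw -0.0 j7 -1.67 t 52.7 shift [-0.147  0.86   0.246] az -0.001
```

Request:
arm_command([
  [[0,0,0,0,0,-0.2,1],[0,0,0,0,0,-0.2,1],[0,0,0,0,0,-0.2,1],[0,0,0,0,0,-0.2,1],[0,0,0,0,0,-0.2,1]],
])

```text
time: 53.32
tcp_pos: [0.47, 0.1094, 0.1342]
tcp_rot: [-2.9, -1.209, 0.003]
ft_force: [0.6, -0.1, -1.9]
opening: 0.0501
finger_force: 30.0
```

Request:
arm_command([
  [[0,0,0,0,0,-0.2,1],[0,0,0,0,0,-0.2,1],[0,0,0,0,0,-0.2,1],[0,0,0,0,0,-0.2,1],[0,0,0,0,0,-0.2,1]],
])

```text
time: 53.95
tcp_pos: [0.47, 0.1094, 0.1341]
tcp_rot: [-2.216, -2.226, 0.002]
ft_force: [0.5, -0.6, -2.2]
opening: 0.0495
finger_force: 30.0
```

Request:
arm_command([
  [[-0.086,0,0,0,0,0,1],[-0.086,0,0,0,0,0,1],[-0.086,-0.01,0,0,0,0,1],[-0.086,-0.01,0,0,0,0,1],[-0.086,-0.01,0,0,0,0,1]],
])

```text
time: 54.58
tcp_pos: [0.4546, -0.1065, 0.1344]
tcp_rot: [-2.221, -2.22, 0.001]
ft_force: [0.6, 0.3, -2.1]
opening: 0.0495
finger_force: 30.0
```

Request:
arm_command([
  [[-0.086,-0.02,0,0,0,0,1],[-0.086,-0.02,0,0,0,0,1],[-0.086,-0.03,0,0,0,0,1],[-0.086,-0.03,0,0,0,0,1],[-0.086,-0.02,0,0,0,0,1]],
])

```text
time: 55.2
tcp_pos: [0.3941, -0.3212, 0.1342]
tcp_rot: [-2.221, -2.219, 0.0]
ft_force: [0.6, 0.5, -2.9]
opening: 0.0497
finger_force: 30.0
```

Request:
arm_command([
  [[0,0,0,0,0,0,1],[0,0,0,0,0,0,1]],
])

```text
time: 55.45
tcp_pos: [0.3949, -0.3199, 0.1343]
tcp_rot: [-2.222, -2.219, 0.001]
ft_force: [-0.6, 0.4, -2.0]
opening: 0.0492
finger_force: 30.0
```

```bash
python3 - <<'E'
from h import *
togo(.399,-.319,.014,90)
for n in('side','wrist'):
    f=grab(n);X=cloud(f);h=f['hsv'];save(f,n+'5.png')
    g=(h[...,0]>50)&(h[...,0]<75)&(h[...,1]>120)
    lo=X[g&(X[...,2]<.012)&(abs(X[...,1]+.32)<.05)]; hi=X[g&(X[...,2]>.043)&(abs(X[...,1]+.32)<.05)&(X[...,0]<.4)]
    print(n,'floor x',np.percentile(lo[:,0],[.5,99.5]) if len(lo) else 0,'rim x',np.percentile(hi[:,0],[2,98]) if len(hi) else 0)
E
```

```text
tcp [ 0.3949 -0.3199  0.1343] yaw 89.9 j7 0.81 t 55.45 shift [0.002 0.009 0.241] az -0.002
side floor x [0.34886177 0.67728907] rim x [0.34137491 0.34729944]
wrist floor x [0.34861817 0.67849416] rim x [0.34457772 0.37068049]
```

View pics/side5.png

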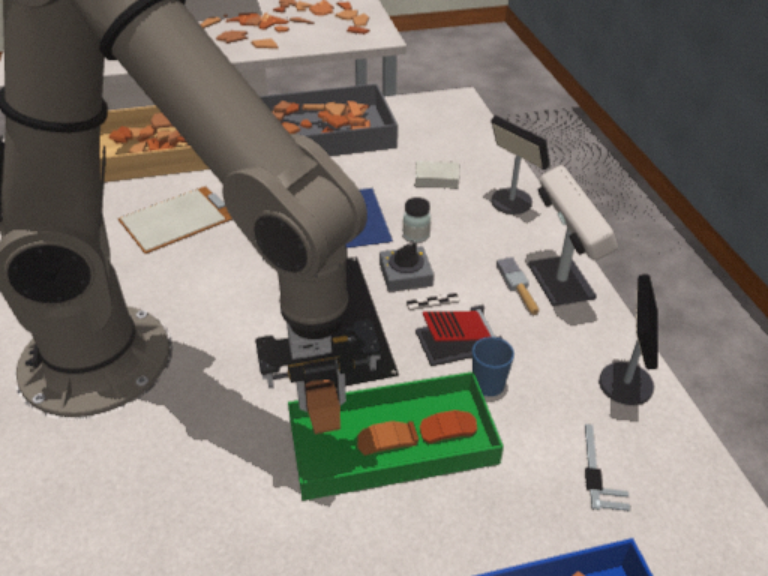

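The side view shows the two placed sherds in the tray at (387,437) and (449,427). The held band sherd is at (323,405), over the free end.

Request:
arm_command([
  [[0,0.01,0.07,0,0,0,1],[0,0,0.08,0,0,0,1],[0,0,0.06,0,0,0,1],[0,0,0.025,0,0,0,1],[0,0,0.006,0,0,0,1]],
])

```text
time: 56.18
tcp_pos: [0.4005, -0.32, 0.0146]
tcp_rot: [-2.221, -2.221, 0.0]
ft_force: [0.3, -0.2, -1.9]
opening: 0.0496
finger_force: 30.0
```

Request:
arm_command([
  [[0,0,0,0,0,0,1],[0,0,0,0,0,0,0.3],[0,0,0,0,0,0,0.3],[0,0,0,0,0,0,0.3],[0,0,0,0,0,0,0.3]],
])

```text
time: 56.8
tcp_pos: [0.4004, -0.3204, 0.0149]
tcp_rot: [2.222, 2.22, 0.0]
ft_force: [-0.5, -0.5, -0.9]
opening: 0.0661
finger_force: 0.0
```

Request:
arm_command([
  [[0,0,-0.06,0,0,0,0.3],[0,0,-0.1,0,0,0,0.3],[0,0,-0.1,0,0,0,0.3],[0,0,-0.1,0,0,0,0],[0,0,0,0,0,0,0]],
])

```text
time: 57.42
tcp_pos: [0.4018, -0.3214, 0.1979]
tcp_rot: [2.219, 2.217, 0.005]
ft_force: [0.7, -0.1, -0.5]
opening: 0.0826
finger_force: 0.0
```

```bash
python3 - <<'E'
import h; from h import *
togo(.648,.0995,.2,30)
h.VT=60; f=grab('side')
for z in sherds(f,(.3,.65,-.45,.3),.005): print(z)
E
```

```text
tcp [ 0.4018 -0.3214  0.1979] yaw 90.0 j7 0.74 t 57.425 shift [ 0.842  0.492 -0.003] az 1.332
(array([277., 287.]), (array([ 554.2, -324.7]), array([211.9,  59.3]), -0.9), array([143.,  80.,  44.]), np.int32(1294))
(array([220., 300.]), (array([ 400.6, -328.4]), array([98.8, 49.5]), 88.7), array([107.,  72.,  47.]), np.int32(584))
```

Request:
arm_command([
  [[0.084,0.049,0,0,0,0,0],[0.084,0.049,0,0,0,0,0],[0.084,0.049,0,0,0,0,0],[0.084,0.049,0,0,0,0,0],[0.084,0.049,0,0,0,0,0]],
])

```text
time: 58.1
tcp_pos: [0.523, -0.1089, 0.1935]
tcp_rot: [-2.221, -2.22, 0.002]
ft_force: [0.9, -0.7, 0.8]
opening: 0.0944
finger_force: 0.0
```

Request:
arm_command([
  [[0.084,0.049,0,0,0,0,0],[0.084,0.049,0,0,0,0,0],[0.084,0.049,0,0,0,0,0],[0.084,0.049,0,0,0,0,0],[0.084,0.049,0,0,0,0,0.3]],
])

```text
time: 58.72
tcp_pos: [0.6457, 0.1007, 0.193]
tcp_rot: [-2.222, -2.219, 0.003]
ft_force: [-0.0, -0.9, -0.5]
opening: 0.0873
finger_force: 0.0
```

Request:
arm_command([
  [[0,0,0,0,0,0.2,0.4],[0,0,0,0,0,0.23,0.4],[0,0,0,0,0,0.23,0.4],[0,0,0,0,0,0.23,0.4],[0,0,0,0,0,0.23,0.4]],
])

```text
time: 59.35
tcp_pos: [0.645, 0.0991, 0.193]
tcp_rot: [2.96, 1.054, -0.004]
ft_force: [-0.2, 0.1, 0.2]
opening: 0.0564
finger_force: 0.0
```

Request:
arm_command([
  [[0,0,0,0,0,0.23,0.4],[0,0,0,0,0,0,0.4],[0,0,0,0,0,0,0.4]],
])

```text
time: 59.72
tcp_pos: [0.6454, 0.0993, 0.1939]
tcp_rot: [3.038, 0.798, -0.002]
ft_force: [-0.3, 1.0, 0.3]
opening: 0.0561
finger_force: 0.0
```

```bash
python3 -c "
from h import *
togo(.6483,.100,.055,29)
f=grab('wrist');X=cloud(f);m=(X[...,2]>.07)&(X[...,2]<.088)&(np.hypot(X[...,0]-.65,X[...,1]-.098)<.04);print(rect(X[m]),m.sum())"
```

```text
tcp [0.6454 0.0993 0.1939] yaw 29.4 j7 -0.95 t 59.725 shift [0.006 0.002 0.278] az 0.01
(array([649.5, 101.6]), array([48. , 13.3]), 29.6) 572
```

Request:
arm_command([
  [[0.007,0.001,0.08,0,0,0,0.4],[0,0,0.09,0,0,0,0.4],[0,0,0.07,0,0,0,0.5],[0,0,0.035,0,0,0,0.5],[0,0,0.003,0,0,0,0.5]],
])

```text
time: 60.4
tcp_pos: [0.6487, 0.1004, 0.0553]
tcp_rot: [-3.04, -0.793, 0.002]
ft_force: [0.5, -0.2, 0.4]
opening: 0.0469
finger_force: 0.0
```

Request:
arm_command([
  [[0,0,0,0,0,0,1],[0,0,0,0,0,0,1],[0,0,0,0,0,0,1],[0,0,0,0,0,0,1],[0,0,0,0,0,0,1]],
])

```text
time: 61.02
tcp_pos: [0.649, 0.1013, 0.0562]
tcp_rot: [-3.039, -0.792, -0.0]
ft_force: [-3.4, 2.6, 6.7]
opening: 0.0141
finger_force: 30.0
```

Request:
arm_command([
  [[0,0,0,0,0,-0.2,1],[0,0,0,0,0,-0.2,1],[0,0,0,0,0,-0.2,1],[0,0,0,0,0,-0.2,1],[0,0,0,0,0,-0.2,1]],
])

```text
time: 61.65
tcp_pos: [0.6489, 0.1015, 0.0563]
tcp_rot: [-2.5, -1.902, -0.001]
ft_force: [-3.4, 1.7, 4.7]
opening: 0.0134
finger_force: 30.0
```

Request:
arm_command([
  [[0,0,0,0,0,-0.2,1],[0,0,0,0,0,-0.2,1],[0,0,0,0,0,-0.2,1]],
])

```text
time: 62.02
tcp_pos: [0.6488, 0.1015, 0.0563]
tcp_rot: [-1.987, -2.433, -0.001]
ft_force: [-3.2, 3.1, 4.2]
opening: 0.0137
finger_force: 30.0
```

Forces are low. I've turned 1.6 of about 3.35.

Request:
arm_command([
  [[0,0,0,0,0,-0.2,1],[0,0,0,0,0,-0.2,1],[0,0,0,0,0,-0.2,1],[0,0,0,0,0,-0.2,1],[0,0,0,0,0,-0.2,1]],
])

```text
time: 62.65
tcp_pos: [0.6487, 0.1014, 0.0563]
tcp_rot: [-0.905, -3.008, -0.001]
ft_force: [-5.5, 1.6, 5.1]
opening: 0.014
finger_force: 30.0
```

Request:
arm_command([
  [[0,0,0,0,0,-0.2,1],[0,0,0,0,0,-0.2,1],[0,0,0,0,0,-0.2,1],[0,0,0,0,0,0,1]],
])

```text
time: 63.15
tcp_pos: [0.6487, 0.1014, 0.0563]
tcp_rot: [-0.182, -3.136, -0.002]
ft_force: [-4.8, 2.3, 7.3]
opening: 0.0135
finger_force: 30.0
```

```bash
python3 - <<'E'
from h import *
togo(.648,.1,.055,180); print(robot.sense()['ft_torque'])
E
```

```text
tcp [0.6487 0.1014 0.0563] yaw 173.4 j7 1.24 t 63.15 shift [ 0.001 -0.003  0.003] az -0.147
[ 0.90524875  1.10551381 -0.02598287]
```

Request:
arm_command([
  [[0,0,0,0,0,-0.1,1],[0,0,0,0,0,-0.06,1],[0,0,0,0,0,-0.05,1],[0,0,0,0,0,0,1]],
])

```text
time: 63.65
tcp_pos: [0.6488, 0.1013, 0.0563]
tcp_rot: [0.073, -3.141, -0.002]
ft_force: [-3.6, 3.4, 6.7]
opening: 0.0143
finger_force: 31.5
```

```bash
python3 - <<'E'
from h import *
togo(.648,.1,.055,180); print(robot.sense()['ft_torque'])
E
```

```text
tcp [0.6488 0.1013 0.0563] yaw -177.3 j7 1.38 t 63.65 shift [ 0.002 -0.003  0.003] az -7.941
[ 0.8986372   0.86321308 -0.67745853]
```

Request:
arm_command([
  [[0,0,0,0,0,0,0.6],[0,0,0,0,0,0,0.5],[0,0,0,0,0,0,0.4],[0,0,-0.06,0,0,0,0.4],[0,0,-0.1,0,0,0,0.4]],
])

```text
time: 64.28
tcp_pos: [0.6479, 0.1004, 0.135]
tcp_rot: [0.073, -3.137, 0.001]
ft_force: [0.5, -0.5, 0.2]
opening: 0.0563
finger_force: 0.0
```

Request:
arm_command([
  [[0,0,-0.1,0,0,0,0],[0,0,-0.1,0,0,0,0],[0,0,-0.1,0,0,0,0],[0,0,0,0,0,0,0],[0,0,0,0,0,0,0]],
])

```text
time: 64.9
tcp_pos: [0.6487, 0.1006, 0.2852]
tcp_rot: [0.073, -3.14, 0.0]
ft_force: [-0.0, 0.0, -0.3]
opening: 0.094
finger_force: 0.0
```

```bash
python3 meas.py; python3 - <<'E'
import h; from h import *
h.VT=60; f=grab('side'); save(f,'s9.png')
for z in sherds(f,(.3,.65,-.45,.45),.005): print(z)
E
```

```text
tcp [0.6487 0.1006 0.2852] yaw -177.3 j7 1.38 t 64.9 shift [-0.062 -0.444  0.41 ] az -3.941
wrist knob (array([648.7, 101.8]), array([48.2, 14. ]), -1.7) 342
wrist red (array([ 690.7, -118.9]), array([115.7,  81.4]), 2.1) n 2809 pct [[0.633, -0.155, 0.035], [0.747, -0.079, 0.064]]
plane [-0.25288    -0.01272825  0.223138  ]
scene knob (array([649.9,  98.5]), array([50.8, 14. ]), -3.2) 95
scene red (array([ 693.2, -120.3]), array([116.1,  81.1]), 4.0) n 1231 pct [[0.637, -0.16, 0.036], [0.749, -0.083, 0.066]]
plane [-0.26057832 -0.01165868  0.23055308]
side knob (array([648.2, 100.8]), array([48.2, 20.9]), -3.8) 76
side red (array([ 690.5, -140.3]), array([119. , 117.2]), -85.4) n 571 pct [[0.632, -0.161, 0.035], [0.745, -0.083, 0.067]]
plane [-0.25269857 -0.00787597  0.22429775]
(array([277., 287.]), (array([ 554.2, -324.6]), array([211.9,  59.5]), -0.7), array([146.,  81.,  45.]), np.int32(1299))
(array([220., 300.]), (array([ 399.9, -328.3]), array([98.9, 49.4]), 89.6), array([185., 127.,  85.]), np.int32(597))
```

View pics/s9.png

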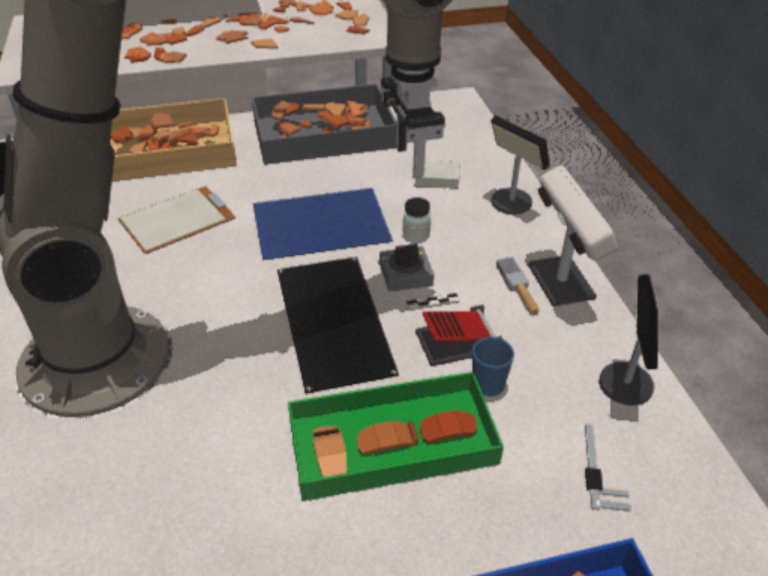

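The final view shows all three sherds flat in the tray at (329,452), (387,437) and (449,427). The knob moved 149° between its stops (2.60 rad, the full range), the pedal is up and the bystanders haven't moved.

```bash
python3 -c "
from cell import robot
print(robot.job_done())"
```

```text
the job is handed in; nothing more can be done
None
```

I handed the job in after about 65 s of robot time. The three sherds present were scanned with the lamp at full and are now in the green tray, the dimmer is off, the pedal is up, and the jar, cup and scale bar are unmoved; the hand-in returned no verdict.

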